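# Put the vivarium kit on its matching shelf pads

### The arm

A 6-joint arm with a two-finger parallel gripper is mounted at the origin on the work surface. World frame = base frame: x ahead of the robot, y to its left, z up, the work surface at z = 0. Lengths are in mm, angles in rad, forces in N, time in s.
With the tool pointing down it reaches from about 300 to 1000 mm from the base axis. Payload 5.1 kg.
Tool frame: the origin (TCP) lies midway between the tips of the shut fingers; the grasp point (between the pads) lies 19 mm behind it; z points along the fingers, y is the direction in which the jaws open and shut (so a half turn about z gives the same grasp; the last joint's range is limited). The gripper opens to 95 mm and grips with 3 to 60 N. Pads are 20 mm wide; open, the fingers measure 119 mm over their backs; the gripper's body (75 mm by 180 mm) begins 59 mm behind the grasp point.
Start: joints at [1.061, 0.124, 1.65, -0, 1.367, -0.083], TCP at [269.092, 591.67, 214.656] pointing down, gripper open.
Joint ranges: [-2.61, 2.61], [-1.02, 2.33], [0.03, 2.71], [-1.35, 4.49], [0.32, 2.68], [-2.91, 2.91]. Speed limits (rad/s): [2.57, 2.57, 3.14, 3.14, 3.14, 3.14].

### API

Orientations are given as a unit quaternion [w, x, y, z].
In Python, from plant import ctrl gives the robot as it stands.
- The arm moves only by the shell command python3 -m pendant 'ROWS' [FORCE]. ROWS is a JSON object of lists of equal length, an entry for each row: "grip": the gripper's target within -1 to 1 (shut at 1, half-way at 0, fully open at -1); "dp": the shift along the tool's x, y, z in cm, a list of three; "turn": the turn, a rotation vector about the tool's x, y, z in degrees, a list of three. In form: {"grip": [grip, ...], "dp": [[x, y, z], ...], "turn": [[wx, wy, wz], ...]}. A call has 1 to 20 rows; each row is the pose to reach, as a shift and turn from the pose commanded when the call began, along the tool's axes at that moment; what a row does not reach only later rows make up. A row lasts 1/8 s, in which the tool goes at most 62.5 mm and 10.7 degrees, less where a joint would pass 70% of its speed; a pose out of reach is approached as far as the arm can. A call with a gripper value outside its range is refused whole. The fingers move at their own pace and stop on an object; FORCE is the grip in N (left out, the last holds). Time passes only in rows, so rows that repeat a pose let the fingers close. It gives the time, the measured TCP pose, the force and the opening at its end, in the units of the state.
- ctrl.state(): the state, without advancing time (a new reading comes with each control period).
- ctrl.grab_frame(name): name is "side" or "top"; returns a dict with "pixels" (384x512x3 uint8, blue, green, red), "z_map" (384x512 float32, mm along the optical axis (not along the pixel's ray), 0 where there is no reading), "fx", "fy", "cx", "cy" (pixels), "distortion" ([k1, k2, p1, p2, k3] as OpenCV has them; the pictures are not rectified), "rvec" (rotation vector, rad) and "tvec" (3), from world to camera coordinates, as OpenCV has them. Camera axes: x right, y down, z forward; pixel columns grow to the right and rows downward; lengths in mm; the calibration is good to about 2 mm. A picture is of the moment at which its call begins.
- ctrl.sign_off(): hands the job in, once; it reports no verdict.
Trained networks look in the newest picture that a camera, given by its name, has taken for a name from the list of things; names that differ only in an ending like _2 or _b are one class to them, and where a whole thing is asked for, a point or a joint stands for the part that bears it (a point fixed in the world has none). Each returns a list of dicts, best first, with "score" (0 to 1); they miss things now and then, are a little off and sometimes report something else, mostly with a low value. They report only what shows in the picture. A call takes as long as a camera call. They do not tell look-alikes from the thing itself.
- ctrl.search_frame(label, camera): "centre" ([x, y, z] in mm, in the coordinates of the camera as it stood for that picture, good to about 4 mm: the middle of the surface that is visible of it).
- ctrl.silhouettes(label, camera): "region" (384x512 bool, what is visible of it).
The state is a dict: "time_s": time; "joint_positions": joint angles; "qd": joint speeds; "joint_efforts": joint torques, N m; "eef_pos": TCP position; "orientation": TCP orientation; "contact_force": force on the tool from outside, world axes, zero at the start; "torque": the same for the moment, N m; "grip_width": opening from 0.0 (shut) to 1.0 (fully open).
Only numpy, scipy, OpenCV 4.12 (cv2) and the standard library are available. Lean on these libraries where they do the work, as an engineer would, in place of code of your own. Each camera call takes 0.05 s, during which the arm holds its last target.

### The job

Put the rock hide, the mister bottle, the heat emitter and the bamboo tong each on the rubber pad cut to its own footprint: centred on the pad, the bottle upright, the emitter on its face with the screw base up, the hide upright and the tong lying on its side, both lined up with their pads (either way round). Set each one down without dropping it, and leave the glass bowl and the jar standing where they are.

Things in the scene. Friction and masses are not known exactly. Their poses are not given: they have to be found in the camera images.
- hide: Brown resin rock hide (a small reptile cave), loose, 0.16 to 0.30 kg, standing upright: 100 mm long (x) and 60 mm wide (y), with upright parallel sides 34 mm high, a flat roof at 41 mm and lumps on the roof up to 52 mm. It is hollow below with an open entrance at its +x end and a closed wall at its -x end; grip it across the 60 mm. Origin: centre of its underside; z up. x is its long direction and lies within 0.5 rad of world x (away from the robot) at the start.
- mister: White plastic mister bottle, loose, 0.09 to 0.16 kg, standing upright, round: body 52 mm across up to 76 mm high, a shoulder narrowing to 24 mm at 90 mm, then a ribbed twist cap 28 mm across (about 29 over the ribs) from 90 to 120 mm high. The cap does not turn. Origin: centre of its underside; z up through the cap.
- emitter: Black ceramic heat emitter, loose, 0.15 to 0.27 kg, standing on its round face with its metal screw base up: face 74 mm across and 12 mm thick, tapering to a 34 mm neck at 62 mm high, then the screw base 26 mm across (27 over the threads) from 62 to 92 mm, with a small 3 mm contact on top (95 mm in all). Origin: centre of its underside; z up through the screw base.
- tong: Rigid bamboo tong, loose, 0.022 to 0.041 kg, lying on its side: 140 mm long (x), 16 mm high, two strips 6 mm thick that spread slightly, 16 mm wide in all at the joined -x end, 21 mm at the middle, 26 mm at the +x tips; it does not flex. Grip it across y near the middle. Origin: middle of its length and width, on its underside; z up. x is its long direction and lies within 0.5 rad of world x (away from the robot) at the start.
- pad_hide: Fixed flat pad of plain grey rubber, 4 mm thick, glued to the planks, a rounded rectangle 112 by 72 mm: the place of the rock hide, 6 mm larger than it all round. Origin: centre of its underside, on the planks. x is its long direction and lies within 0.5 rad of world x (away from the robot) at the start.
- pad_mister: Fixed flat pad of plain grey rubber, 4 mm thick, glued to the planks, the smaller round one, 60 mm across: the place of the mister bottle. Origin: centre of its underside, on the planks.
- pad_emitter: Fixed flat pad of plain grey rubber, 4 mm thick, glued to the planks, the larger round one, 86 mm across: the place of the heat emitter. Origin: centre of its underside, on the planks.
- pad_tong: Fixed flat pad of plain grey rubber, 4 mm thick, glued to the planks, a long narrow strip 152 by 36 mm with rounded corners: the place of the tong. Origin: centre of its underside, on the planks. x is its long direction and lies within 0.5 rad of world x (away from the robot) at the start.
- bowl: Bystander: small green-tinted glass feeding bowl, loose, 70 mm across the rim, 30 mm high, to be left where it stands. Origin: centre of its underside.
- jar: Bystander: brown glass jar with a dark metal lid, loose, 56 mm across, 60 mm high, to be left where it stands. Origin: centre of its underside. (All other equipment is fixed and stands clear of the work: beyond x = 0.8 m up to 0.2 m high, or beyond 0.55 m to either side up to 0.14 m high.)
Mind the look-alikes: they are no part of the job. There is more than one size of the tong; the job needs the smallest.

How it is judged:
By the outcome, as a careful person would: the job done as asked, in the order asked, and still so for the second after the job is handed in, with the robot touching nothing.
It also fails if it takes over 112 s, if anything falls off the work surface, if the arm or the gripper's body presses on something with over 40 N, if the wrist force passes 120 N, or if a joint passes its speed limit or range.

## Working session

There is one attempt and no reset: what is moved stays moved. The work goes in short steps, Python scripts to look and compute and a shell command to move; the robot and the scene stay as the last step left them, time stands still between calls to the robot, and variables do not carry over. Pictures are saved under pics/ and viewed, and the job is handed in when it is done.

```bash
ls; mkdir -p pics
python3 - <<'E'
from plant import ctrl
import cv2,numpy as np
print(ctrl.state())
for n in("side","top"):
    f=ctrl.grab_frame(n); cv2.imwrite(f"pics/{n}0.png",cv2.resize(f["pixels"],(768,576),interpolation=cv2.INTER_CUBIC)); 
    np.savez(f"{n}0.npz",**f)
    print({k:v for k,v in f.items() if k not in("pixels","z_map")})
E
```

```text
pics
{'time_s': 0.0, 'joint_positions': array([ 1.06138275e+00,  1.24495502e-01,  1.65165090e+00, -1.63396717e-05,
        1.36750410e+00, -8.25911310e-02]), 'qd': array([ 1.42049250e-04,  7.98052964e-05, -1.19556608e-03, -1.49689798e-03,
        1.02917027e-04,  1.06285529e-03]), 'joint_efforts': array([-1.36666506e-03, -4.17638218e+01, -3.59915829e+01,  7.72911985e-02,
        4.97860252e-02, -2.19374147e-04]), 'eef_pos': array([268.80127774, 591.11655727, 213.40692605]), 'orientation': array([-2.92484029e-04,  2.11793232e-01,  9.77313956e-01, -9.86510406e-04]), 'contact_force': array([-0.14813987,  0.3357482 ,  0.31322103]), 'torque': array([ 0.02357144, -0.04148526, -0.00083043]), 'grip_width': 0.9990781558743358}
{'fx': 406.82339906110013, 'fy': 406.82339906110013, 'cx': 258.051348612283, 'cy': 193.91765574112753, 'distortion': array([-0.05389031,  0.        ,  0.        ,  0.        ,  0.        ]), 'rvec': array([ 2.19826989, -0.95271395,  0.38694909]), 'tvec': array([-229.09023493,  265.84182279,  915.18322733])}
{'fx': 358.4342233073731, 'fy': 358.4342233073731, 'cx': 253.05732205867074, 'cy': 193.66673191619083, 'distortion': array([-0.06752501,  0.        ,  0.        ,  0.        ,  0.        ]), 'rvec': array([ 2.10556433, -2.11192486,  0.16992456]), 'tvec': array([ 83.71616103, 418.94451259, 897.96493061])}
```

View pics/top0.png

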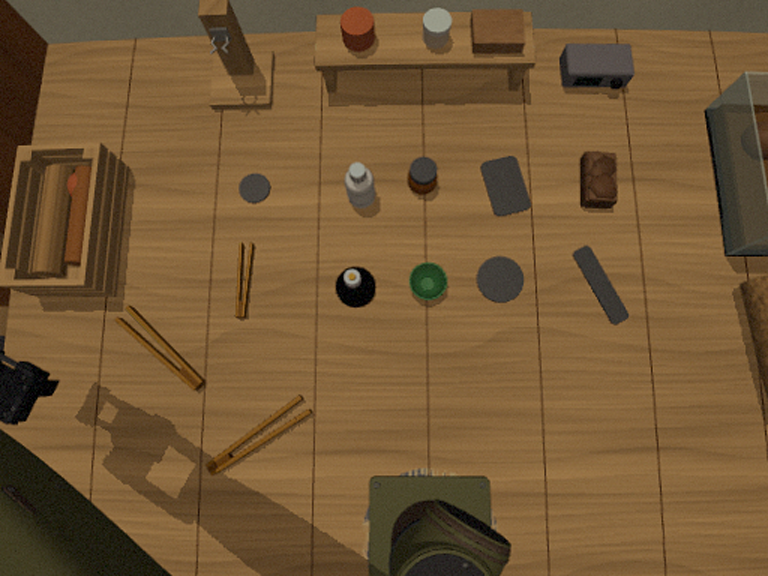

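View pics/side0.png

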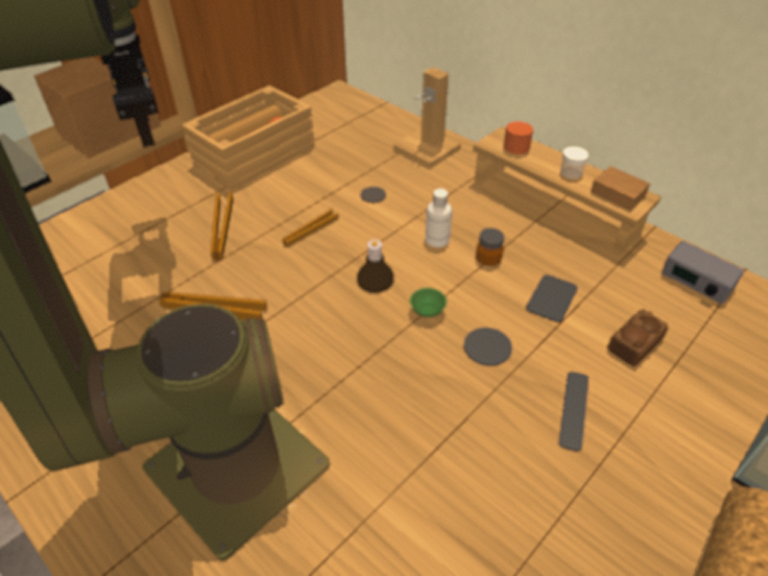

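The top view (768x576) shows the hide at (598,180), the rectangular pad at (505,186), the strip pad at (600,285), the large round pad at (500,279) and the small round pad at (254,188). The mister is at (359,185), the emitter at (355,286), the jar at (423,176) and the bowl at (428,281). There are three tongs, at (244,280), (160,347) and (260,435). Next I'll measure everything from the silhouettes.

```bash
cat > h.py <<'E'
import numpy as np,cv2
from plant import ctrl
def RT(f):
    return cv2.Rodrigues(np.asarray(f["rvec"],float))[0],np.asarray(f["tvec"],float).ravel()
def K(f): return np.array([[f["fx"],0,f["cx"]],[0,f["fy"],f["cy"]],[0,0,1.]])
def cloud(f,mask):
    R,t=RT(f); z=f["z_map"]; m=mask&(z>0); v,u=np.nonzero(m)
    n=cv2.undistortPoints(np.stack([u,v],1).astype(float).reshape(-1,1,2),K(f),f["distortion"]).reshape(-1,2)
    d=z[m].astype(float); c=np.c_[n*d[:,None],d]
    return (c-t)@R
def plane(f,uv,zw):
    R,t=RT(f); uv=np.asarray(uv,float).reshape(-1,1,2)
    n=cv2.undistortPoints(uv,K(f),f["distortion"]).reshape(-1,2)
    d=np.c_[n,np.ones(len(n))]@R; o=-t@R
    return o+d*((zw-o[2])/d[:,2])[:,None]
def proj(f,P):
    return cv2.projectPoints(np.asarray(P,float).reshape(-1,3),np.asarray(f["rvec"],float),np.asarray(f["tvec"],float),K(f),f["distortion"])[0].reshape(-1,2)
E
python3 - <<'E'
from h import *
import pickle
D={}
for cam in("top","side"):
    f=ctrl.grab_frame(cam); D[cam]=f; R,t=RT(f)
    for l in "hide mister emitter tong pad_hide pad_mister pad_emitter pad_tong bowl jar".split():
        r=ctrl.silhouettes(l,cam)
        D[cam,l]=r
        for s in r:
            m=s["region"]; 
            if s["score"]<.3: continue
            P=cloud(f,m); v,u=np.nonzero(m)
            hull=(np.stack([u,v],1)).astype(np.float32)
            zt=4 if l.startswith("pad") else 0
            rect=cv2.minAreaRect(plane(f,hull,16 if l=='tong' else 4 if zt else np.percentile(P[:,2],95))[:,:2].astype(np.float32))
            print(cam,l,round(s["score"],2),m.sum(),"uv",u.mean().round(),v.mean().round(),"med",np.median(P,0).round(1),"z",np.percentile(P[:,2],[5,50,95]).round(1),"rect",np.round(rect[0],1),np.round(rect[1],1),round(rect[2],1))
pickle.dump(D,open("d0.pkl","wb"))
E
```

```text
top hide 0.75 876 uv 399.0 119.0 med [ 623.5 -314.4   41.8] z [ 9.3 41.8 50.7] rect [ 620.2 -311.7] [ 66.6 109. ] 82.4
top mister 0.78 441 uv 240.0 123.0 med [599.3 115.3  82.6] z [ 17.   82.6 120.2] rect [583.  114.1] [72.1 47.7] 0.1
top emitter 0.92 562 uv 237.0 191.0 med [425.1 123.4  31.5] z [12.1 31.5 92.7] rect [416.5 120.8] [65.8 64.4] 26.7
top emitter 0.3 854 uv 398.0 120.0 med [ 622.9 -313.7   42. ] z [10.2 42.  50.7] rect [ 619. -312.] [ 63.5 108.4] 85.3
top tong 0.76 779 uv 171.0 291.0 med [168.9 296.1  21.6] z [-1.5 21.6 25.1] rect [168.7 296.6] [ 40.5 206.5] 33.7
top tong 0.73 360 uv 162.0 187.0 med [442.2 333.9  14. ] z [ 1.3 14.  17.5] rect [446.4 330. ] [ 28.6 137.1] 89.8
top tong 0.62 793 uv 108.0 233.0 med [314.4 474.4  20.9] z [-1.  20.9 24.5] rect [319.1 478. ] [207.3  42. ] 48.5
top pad_hide 0.71 967 uv 337.0 124.0 med [ 626.6 -153.3    3.2] z [0.1 3.2 6.2] rect [ 626.8 -153.1] [115.1  74.5] 14.3
top pad_mister 0.88 272 uv 169.0 125.0 med [628.6 325.6   3.3] z [0.3 3.3 5.7] rect [628.3 324.9] [52.4 53.1] 47.2
top pad_mister 0.38 571 uv 237.0 191.0 med [425.1 123.
[... 1118 characters left out ...]
mitter 0.73 666 uv 324.0 230.0 med [ 446.6 -135.5    4.2] z [1.6 4.2 6.8] rect [ 447.6 -135.2] [85.7 83.6] 42.9
side pad_emitter 0.6 745 uv 367.0 198.0 med [ 626.7 -153.8    4.3] z [1.2 4.3 7. ] rect [ 630.1 -152.3] [118.8  74.3] 12.0
side pad_tong 0.83 750 uv 382.0 273.0 med [ 436.  -320.     3.2] z [0.6 3.2 5.6] rect [ 437.1 -319.6] [155.3  36.8] 25.8
side pad_tong 0.3 557 uv 250.0 180.0 med [424.4 115.4  33.2] z [ 7.  33.2 92.3] rect [464.2 154.6] [150.2  71.2] 43.0
side bowl 0.68 394 uv 285.0 201.0 med [450.9   5.1  19.7] z [ 4.9 19.7 31.3] rect [439.2  -3.7] [72.2 66.7] 43.0
side jar 0.81 402 uv 326.0 164.0 med [625.4  -3.9  41.2] z [ 6.8 41.2 62.2] rect [607.9 -13.2] [107.7  51.9] 35.6
```

```bash
cat > fit.py <<'E'
from h import *
from scipy.optimize import minimize
def circ(r,z,n=48):
    a=np.linspace(0,2*np.pi,n,endpoint=False); return np.c_[r*np.cos(a),r*np.sin(a),np.full(n,z)]
def rrect(l,w,r,z):
    P=[]
    for sx,sy in((1,1),(-1,1),(-1,-1),(1,-1)):
        a=np.linspace(0,2*np.pi,24); P.append(np.c_[sx*(l/2-r)+r*np.cos(a),sy*(w/2-r)+r*np.sin(a),np.full(24,z)])
    return np.vstack(P)
def box(l,w,z0,z1): return np.vstack([rrect(l,w,2,z0),rrect(l,w,2,z1)])
# parts = list of convex point sets; silhouette = union of hulls
def tongparts(s=1):
    P=[]
    for sg in(1,-1):
        q=[]
        for z in(0,16*s):
            q+= [(-70*s,sg*8*s,z),(-70*s,sg*2*s,z),(70*s,sg*13*s,z),(70*s,sg*7*s,z)]
        P.append(np.array(q))
    P.append(np.array([(-70*s+dx,y,z) for dx in(0,16*s) for y in(-8*s,8*s) for z in(0,16*s)]))
    return P
M=dict(hide=[box(100,60,0,34),rrect(92,52,6,41)],
 mister=[np.vstack([circ(26,0),circ(26,76)]),np.vstack([circ(26,76),circ(12,90)]),np.vstack([circ(14.3,90),circ(14.3,120)])],
 emitter=[np.vstack([circ(37,0),circ(37,12)]),np.vstack([circ(37,12),circ(17,62)]),np.vstack([circ(13.3,62),circ(13.3,92)])],
 tong=tongparts(),
 pad_hide=[rrect(112,72,8,4)],pad_mister=[circ(30,4)],pad_emitter=[circ(43,4)],pad_tong=[rrect(152,36,8,4)],
 bowl=[np.vstack([circ(35,30),circ(18,0)])],jar=[np.vstack([circ(28,0),circ(28,60)])])
SH=4;S=4
def render(f,parts,x,y,a,win,z0=0):
    u0,v0,u1,v1=win
    im=np.zeros(((v1-v0)*S,(u1-u0)*S),np.uint8)
    c,s=np.cos(a),np.sin(a)
    for p in parts:
        w=p@np.array([[c,s,0],[-s,c,0],[0,0,1]])+[x,y,z0]
        q=(proj(f,w)-[u0,v0]+.5)*S-.5
        h=cv2.convexHull(q.astype(np.float32)).reshape(-1,2)
        cv2.fillPoly(im,[np.round(h*16).astype(np.int32)],1,shift=4)
    return im.astype(bool)
def fit(views,parts,x0,z0=0,yaw=True):
    W=[]
    for f,m in views:
        v,u=np.nonzero(m); w=(max(u.min()-8,0),max(v.min()-8,0),min(u.max()+9,512),min(v.max()+9,384))
        W.append((f,np.kron(m[w[1]:w[3],w[0]:w[2]],np.ones((S,S),bool)),w))
    def cost(p):
        c=0
        for f,m,w in W:
            r=render(f,parts,p[0],p[1],p[2] if yaw else 0,w,z0); c+=1-(r&m).sum()/(r|m).sum()
        return c/len(W)
    x0=np.array(x0,float)
    if not yaw:x0=x0[:2]
    n=len(x0); d=np.array([8,8,.15])[:n]
    sim=np.vstack([x0]+[x0+d*np.eye(n)[i] for i in range(n)])
    r=minimize(cost,x0,method="Nelder-Mead",options=dict(initial_simplex=sim,xatol=.02,fatol=1e-4,maxiter=200))
    return r.x,1-r.fun
E
python3 - <<'E'
from fit import *
import pickle
D=pickle.load(open("d0.pkl","rb"))
G=dict(hide=(620,-312,-.1),mister=(600,115,0),emitter=(425,121,0),tong=(446,330,0),pad_hide=(626,-153,.24),pad_mister=(628,325,0),pad_emitter=(447,-135,0),pad_tong=(437,-320,.45),bowl=(439,-3,0),jar=(624,5,0))
yaw=("hide","tong","pad_hide","pad_tong")
# colour-free non-wood mask within ROI: dark grey pads
def padmask(f,x,y):
    hsv=cv2.cvtColor(f["pixels"],cv2.COLOR_BGR2HSV)
    m=((hsv[...,1]<70)&(hsv[...,2]<110)).astype(np.uint8)
    n,l,s,c=cv2.connectedComponentsWithStats(m)
    q=proj(f,[[x,y,4]])[0]; k=l[int(round(q[1])),int(round(q[0]))]
    print("   px",f["pixels"][int(round(q[1])),int(round(q[0]))],"comp",k,s[k][4])
    return l==k
for k,g in G.items():
    V={}
    for cam in("top","side"):
        f=D[cam]
        if k.startswith("pad"): V[cam]=(f,padmask(f,*g[:2]));continue
        q=proj(f,[[g[0],g[1],15]])[0]
        best=None
        for s in D[cam,k]:
            v,u=np.nonzero(s["region"]); d=np.hypot(u.mean()-q[0],v.mean()-q[1])
            if d<25 and best is None: best=s["region"]
        if best is not None: V[cam]=(f,best)
    for nm,vs in list((c,[V[c]]) for c in V)+[("both",list(V.values()))]:
        p,i=fit(vs,M[k],g,yaw=k in yaw); print(k,nm,np.round(p,3),"IoU",round(i,3))
        if k in yaw and k in("hide","tong"):
            p,i=fit(vs,M[k],(g[0],g[1],g[2]+np.pi),yaw=True); print("   flipped",np.round(p,3),round(i,3))
E
```

```text
hide top [ 6.32023e+02 -3.24982e+02 -9.40000e-02] IoU 0.908
   flipped [ 632.21  -325.119    3.044] 0.907
hide side [ 6.35139e+02 -3.24935e+02 -3.10000e-02] IoU 0.92
   flipped [ 635.51  -324.21     3.106] 0.919
hide both [ 6.33533e+02 -3.25480e+02 -5.80000e-02] IoU 0.906
   flipped [ 634.026 -325.115    3.08 ] 0.906
mister top [611.978 117.483] IoU 0.876
mister side [615.282 119.727] IoU 0.912
mister both [613.507 118.153] IoU 0.891
emitter top [434.182 127.892] IoU 0.933
emitter side [437.39  128.297] IoU 0.936
emitter both [435.886 127.375] IoU 0.924
tong top [ 4.47906e+02  3.34377e+02 -3.30000e-02] IoU 0.827
   flipped [448.314 333.046   3.126] 0.573
tong side [ 4.52191e+02  3.34914e+02 -2.50000e-02] IoU 0.895
   flipped [454.589 335.203   3.108] 0.8
tong both [ 4.49434e+02  3.34127e+02 -2.90000e-02] IoU 0.845
   flipped [450.376 333.853   3.126] 0.678
   px [53 57 64] comp 32 890
   px [74 81 87] comp 22 600
pad_hide top [ 6.28118e+02 -1.53415e+02  2.42000e-01] IoU 0.936
pad_hide side [ 6.29206e+02 -1.53261e+02  2.45000e-01] IoU 0.851
pad_hide both [ 6.28802e+02 -1.53142e+02  2.16000e-01] IoU 0.894
   px [58 64 70] comp 38 301
   px [ 73  86 100] comp 16 80
pad_mister top [628.819 323.916] IoU 0.925
pad_mister side [633.596 327.528] IoU 0.545
pad_mister both [629.155 324.333] IoU 0.731
   px [50 56 61] comp 49 716
   px [78 87 93] comp 47 552
pad_emitter top [ 447.47  -135.274] IoU 0.929
pad_emitter side [ 449.834 -134.927] IoU 0.857
pad_emitter both [ 447.065 -135.223] IoU 0.892
   px [51 56 59] comp 48 663
   px [78 85 92] comp 71 643
pad_tong top [ 437.079 -317.476    0.463] IoU 0.922
pad_tong side [ 437.042 -318.22     0.445] IoU 0.824
pad_tong both [ 436.389 -317.876    0.466] IoU 0.873
bowl top [440.33   -3.596] IoU 0.933
bowl side [442.085  -1.655] IoU 0.93
bowl both [440.766  -2.842] IoU 0.922
jar top [636.191   5.805] IoU 0.763
jar side [639.674   4.784] IoU 0.845
jar both [638.622   3.895] IoU 0.8
```

Run:
```python
import cv2,numpy as np
f=np.load("top0.npz")["pixels"]; c=f[150:330,60:230]; cv2.imwrite("pics/tongcrop.png",cv2.resize(c,None,fx=3.3,fy=3.3,interpolation=cv2.INTER_CUBIC)[:600])
c=f[85:235,300:440]; cv2.imwrite("pics/padcrop.png",cv2.resize(c,None,fx=4,fy=4,interpolation=cv2.INTER_CUBIC))
```

```text
(no output)
```

View pics/tongcrop.png

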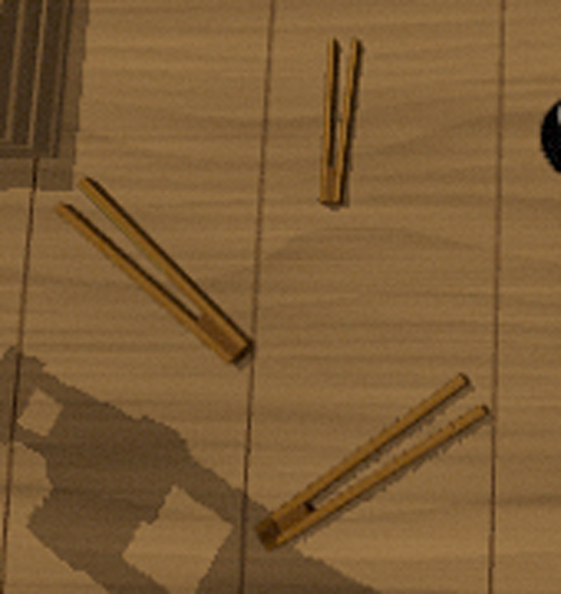

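View pics/padcrop.png

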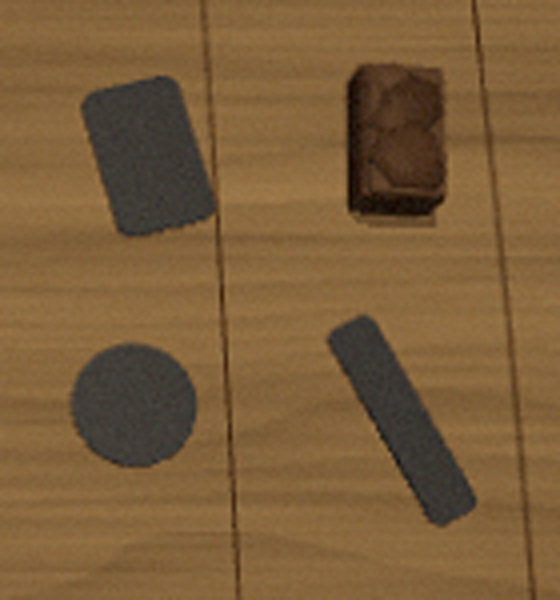

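```bash
cat > meas.py <<'E'
from fit import *
def cut(k,zc=12):
    if k=="hide": return [box(100,60,zc,34),rrect(92,52,6,41)]
    if k=="mister": return [np.vstack([circ(26,zc),circ(26,76)])]+M[k][1:]
    if k=="emitter": return M[k][1:]
    if k=="jar": return [np.vstack([circ(28,zc),circ(28,60)])]
    if k=="tong": return [np.r_[[[x,y,max(z,zc)] for x,y,z in p]] for p in M[k]]
def dmask(f,x,y,zc,rad,z1=130):
    R,t=RT(f); P=np.zeros(f["z_map"].shape+(3,)); m=f["z_map"]>0
    P[m]=cloud(f,m)
    return m&(np.hypot(P[...,0]-x,P[...,1]-y)<rad)&(P[...,2]>zc)&(P[...,2]<z1)
def cmask(f,x,y,rad,z=4):
    # otsu on distance-from-pad-colour, upsample not needed
    v,u=np.mgrid[:384,:512]; P=plane(f,np.stack([u.ravel(),v.ravel()],1),z).reshape(384,512,3)
    roi=np.hypot(P[...,0]-x,P[...,1]-y)<rad
    im=cv2.cvtColor(cv2.GaussianBlur(f["pixels"],(3,3),.6),cv2.COLOR_BGR2LAB).astype(float)
    q=np.round(proj(f,[[x,y,z]])[0]).astype(int); c0=np.median(im[q[1]-3:q[1]+4,q[0]-3:q[0]+4].reshape(-1,3),0)
    d=np.linalg.norm(im-c0,axis=2); v=np.clip(d[roi]*4,0,255).astype(np.uint8)
    th,_=cv2.threshold(v.reshape(-1,1),0,255,cv2.THRESH_OTSU)
    m=(roi&(d*4<th)).astype(np.uint8)
    n,l,s,c=cv2.connectedComponentsWithStats(m); m=(l==l[q[1],q[0]]).astype(np.uint8)
    return cv2.morphologyEx(m,cv2.MORPH_CLOSE,np.ones((3,3),np.uint8)).astype(bool)
E
cat > m1.py <<'E'
from meas import *
import pickle
D=pickle.load(open("d0.pkl","rb"))
G=dict(hide=(633,-325,-.06),mister=(613,118,0),emitter=(436,127,0),tong=(449,334,-.03),jar=(637,5,0))
for k,g in G.items():
    V={}
    zc=8 if k=="tong" else 12
    for cam in("top","side"):
        f=D[cam]; m=dmask(f,g[0],g[1],zc,95 if k in("hide","tong") else 55); V[cam]=(f,m)
    for nm,vs in list((c,[V[c]]) for c in V)+[("both",list(V.values()))]:
        p,i=fit(vs,cut(k,zc),g,yaw=k in("hide","tong")); print(k,nm,vs[0][1].sum(),np.round(p,3),"IoU",round(i,3))
G=dict(pad_hide=(628,-153,.24),pad_mister=(629,324.5,0),pad_emitter=(447,-135,0),pad_tong=(437,-318,.46))
R=dict(pad_hide=85,pad_mister=45,pad_emitter=60,pad_tong=95)
for k,g in G.items():
    V={c:(D[c],cmask(D[c],g[0],g[1],R[k])) for c in("top","side")}
    for nm,vs in list((c,[V[c]]) for c in V)+[("both",list(V.values()))]:
        p,i=fit(vs,M[k],g,yaw=k in("pad_hide","pad_tong")); print(k,nm,vs[0][1].sum(),np.round(p,3),"IoU",round(i,3))
E
python3 m1.py
```

```text
hide top 814 [ 6.32399e+02 -3.24198e+02 -1.03000e-01] IoU 0.918
hide side 839 [ 6.35585e+02 -3.24955e+02 -6.70000e-02] IoU 0.953
hide both 814 [ 6.34538e+02 -3.24924e+02 -7.60000e-02] IoU 0.928
mister top 452 [612.385 117.743] IoU 0.933
mister side 476 [614.522 118.577] IoU 0.913
mister both 452 [613.103 117.67 ] IoU 0.92
emitter top 542 [434.417 127.279] IoU 0.931
emitter side 508 [436.87  127.879] IoU 0.923
emitter both 542 [435.425 127.024] IoU 0.918
tong top 297 [ 4.47879e+02  3.34306e+02 -3.20000e-02] IoU 0.832
tong side 240 [ 4.51303e+02  3.35078e+02 -3.80000e-02] IoU 0.851
tong both 297 [ 4.49038e+02  3.34347e+02 -3.80000e-02] IoU 0.822
jar top 375 [634.732   6.046] IoU 0.825
jar side 362 [637.4     4.671] IoU 0.866
jar both 375 [638.287   5.29 ] IoU 0.843
pad_hide top 970 [ 6.27410e+02 -1.52626e+02  2.36000e-01] IoU 0.956
pad_hide side 677 [ 6.26753e+02 -1.54471e+02  2.50000e-01] IoU 0.939
pad_hide both 970 [ 6.27567e+02 -1.53268e+02  2.46000e-01] IoU 0.944
pad_mister top 334 [628.014 324.014] IoU 0.942
pad_mister side 132 [630.022 322.794] IoU 0.885
pad_mister both 334 [628.442 323.593] IoU 0.907
pad_emitter top 768 [ 446.761 -134.486] IoU 0.971
pad_emitter side 627 [ 447.224 -136.457] IoU 0.954
pad_emitter both 768 [ 447.057 -135.357] IoU 0.955
pad_tong top 748 [ 435.904 -317.387    0.457] IoU 0.949
pad_tong side 748 [ 435.968 -319.076    0.453] IoU 0.945
pad_tong both 748 [ 435.816 -318.194    0.456] IoU 0.94
```

The tong candidates in the top picture are (244,280), about 137–140 mm long and 16 mm high, plus (160,347) and (260,435), both about 207 mm long and 24 mm high. The one at (244,280) fits the description, and the crop agrees. I'll start with the hide.

```bash
cat > plan.py <<'E'
import sys,numpy as np
from plant import ctrl
from scipy.spatial.transform import Rotation as Ro
def run(x=None,y=None,z=None,jaw=None):
    s=ctrl.state(); q=s["orientation"]; R=Ro.from_quat([q[1],q[2],q[3],q[0]]).as_matrix(); p=s["eef_pos"]
    t=np.array([p[i] if v is None else v for i,v in enumerate((x,y,z))],float)
    Yj=np.degrees(np.arctan2(R[1,1],R[0,1]))
    print("t",round(s["time_s"],2),"tcp",p.round(1),"jaw",round(Yj,2),"tilt",(R[:2,2]*57.3).round(2),"F",s["contact_force"].round(1),"open",round(s["grip_width"],3),"q1,q6",s["joint_positions"][[0,5]].round(2))
    if len(sys.argv)>1 or x is not None:
        d=R.T@(t-p); print("dp cm",(d/10).round(2))
        if jaw is not None: print("turn z",round(-(jaw-Yj),1),"tilt fix rotvec deg", (np.degrees(np.cross(R[:,2],[0,0,-1]))@R).round(2))
if __name__=="__main__":
    a=[None if v=="-" else float(v) for v in sys.argv[1:]]; run(*a)
E
python3 plan.py 634.5 -325 150 85.4
```

```text
t 1.2 tcp [269.1 591.7 214.7] jaw 65.55 tilt [0. 0.] F [-0.  -0.1 -0.3] open 1.001 q1,q6 [ 1.06 -0.08]
dp cm [-71.21 -68.32   6.47]
turn z -19.9 tilt fix rotvec deg [0. 0. 0.]
```

```bash
python3 -m pendant '{"grip":[-1,-1,-1,-1,-1,-1,-1,-1,-1,-1,-1,-1,-1,-1,-1,-1,-1,-1,-1,-1],"dp":[[-71.2,-68.3,2],[-71.2,-68.3,2],[-71.2,-68.3,2],[-71.2,-68.3,2],[-71.2,-68.3,2],[-71.2,-68.3,2],[-71.2,-68.3,2],[-71.2,-68.3,2],[-71.2,-68.3,2],[-71.2,-68.3,2],[-71.2,-68.3,2],[-71.2,-68.3,2],[-71.2,-68.3,2],[-71.2,-68.3,2],[-71.2,-68.3,2],[-71.2,-68.3,2],[-71.2,-68.3,2],[-71.2,-68.3,6.5],[-71.2,-68.3,6.5],[-71.2,-68.3,6.5]],"turn":[[0,0,-19.9],[0,0,-19.9],[0,0,-19.9],[0,0,-19.9],[0,0,-19.9],[0,0,-19.9],[0,0,-19.9],[0,0,-19.9],[0,0,-19.9],[0,0,-19.9],[0,0,-19.9],[0,0,-19.9],[0,0,-19.9],[0,0,-19.9],[0,0,-19.9],[0,0,-19.9],[0,0,-19.9],[0,0,-19.9],[0,0,-19.9],[0,0,-19.9]]}'; python3 plan.py 634.5 -325 80 85.4
```

```text
time_s: 3.7
eef_pos: [634.7, -324.1, 150.8]
orientation: [0.0, 0.039, 0.999, -0.0]
contact_force: [0.4, -0.2, 0.4]
grip_width: 1.003
t 3.7 tcp [ 634.7 -324.1  150.8] jaw 85.5 tilt [ 0.03 -0.01] F [ 0.4 -0.2  0.4] open 1.003 q1,q6 [-0.55 -2.04]
dp cm [ 0.02 -0.09  7.08]
turn z 0.1 tilt fix rotvec deg [-0.01  0.03 -0.  ]
```

```bash
cat > snap.py <<'E'
import sys
from h import *
# snap.py tag x y z halfpx scale : crop around projected point in both cams with TCP markers
tag=sys.argv[1]; P=[float(v) for v in sys.argv[2:5]]; hp=int(sys.argv[5]); out=[]
for c in("top","side"):
    f=ctrl.grab_frame(c); np.savez(f"{c}_{tag}.npz",**f)
    u,v=np.round(proj(f,[P])[0]).astype(int); u0=max(0,min(u-hp,512-2*hp)); v0=max(0,min(v-hp,384-2*hp))
    im=cv2.resize(f["pixels"][v0:v0+2*hp,u0:u0+2*hp],(400,400),interpolation=cv2.INTER_CUBIC); out.append(im); print(c,"crop origin",u0,v0,"scale",round(200/hp,2))
cv2.imwrite(f"pics/{tag}.png",np.hstack(out))
E
python3 snap.py a1 634 -325 60 55
```

```text
top crop origin 349 58 scale 3.64
side crop origin 374 159 scale 3.64
```

View pics/a1.png

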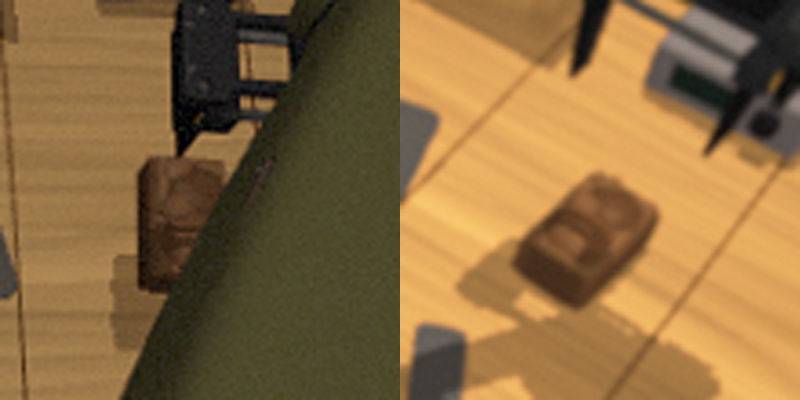

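Run:
```python
from h import *
f=dict(np.load("side_a1.npz"))
a=np.radians(85.5); d=np.array([np.cos(a),np.sin(a),0]); T=np.array([634.7,-324.1,150.8])
for o in (47.5,53.5,59.5,-47.5,-53.5,-59.5): print(o,proj(f,[T+d*o])[0].round(1))
```

```text
47.5 [423.  178.7]
53.5 [420.9 177.4]
59.5 [418.8 176.2]
-47.5 [457.8 199. ]
-53.5 [460.1 200.3]
-59.5 [462.5 201.7]
```

```bash
python3 -m pendant '{"grip":[-1,-1,-1,-1,-1,-1,-1,-1],"dp":[[0,-0.05,5],[0,-0.05,9],[0,-0.05,11],[0,-0.05,12.5],[0,-0.05,13.5],[0,-0.05,14.2],[0,-0.05,14.2],[0,-0.05,14.2]],"turn":[[0,0,0],[0,0,0],[0,0,0],[0,0,0],[0,0,0],[0,0,0],[0,0,0],[0,0,0]]}' 25; python3 plan.py; python3 snap.py a2 634 -325 40 55
```

```text
time_s: 4.8
eef_pos: [635.0, -325.6, 8.5]
orientation: [0.001, 0.04, 0.999, -0.0]
contact_force: [0.6, 0.2, -0.6]
grip_width: 1.003
t 4.8 tcp [ 635.  -325.6    8.5] jaw 85.45 tilt [ 0.06 -0.04] F [ 0.6  0.2 -0.6] open 1.003 q1,q6 [-0.55 -2.04]
top crop origin 346 61 scale 3.64
side crop origin 372 164 scale 3.64
```

View pics/a2.png

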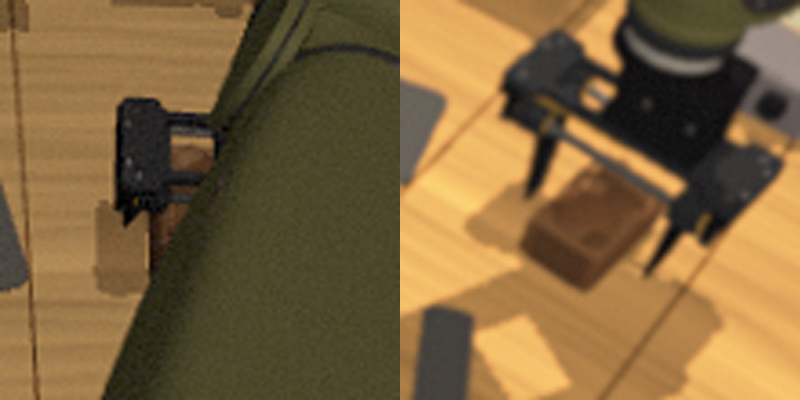

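The side view shows the fingers straddling the hide: tips at crop (530,195) and (650,270), with the hide centred near (590,220). I'll close the gripper.

```bash
python3 -m pendant '{"grip":[1,1,1,1,1,1,1,1],"dp":[[0,0,0],[0,0,0],[0,0,0],[0,0,0],[0,0,0],[0,0,0],[0,0,0],[0,0,0]],"turn":[[0,0,0],[0,0,0],[0,0,0],[0,0,0],[0,0,0],[0,0,0],[0,0,0],[0,0,0]]}' 25; python3 plan.py
```

```text
time_s: 5.9
eef_pos: [634.4, -325.3, 7.6]
orientation: [-0.0, 0.04, 0.999, 0.0]
contact_force: [-0.6, 0.5, 0.9]
grip_width: 0.626
t 5.9 tcp [ 634.4 -325.3    7.6] jaw 85.44 tilt [-0.    0.01] F [-0.6  0.5  0.9] open 0.626 q1,q6 [-0.55 -2.04]
```

```bash
python3 -m pendant '{"grip":[1,1,1,1],"dp":[[0,0,-2],[0,0,-5],[0,0,-5],[0,0,-5]],"turn":[[0,0,0],[0,0,0],[0,0,0],[0,0,0]]}' 25; python3 plan.py 627.5 -153.4 58 104
```

```text
time_s: 6.4
eef_pos: [634.2, -325.2, 57.4]
orientation: [-0.0, 0.04, 0.999, 0.0]
contact_force: [0.7, -0.0, -1.6]
grip_width: 0.63
t 6.4 tcp [ 634.2 -325.2   57.4] jaw 85.45 tilt [-0.02  0.01] F [ 0.7 -0.  -1.6] open 0.63 q1,q6 [-0.55 -2.04]
dp cm [ 2.03 17.07 -0.05]
turn z -18.6 tilt fix rotvec deg [ 0.01 -0.02  0.  ]
```

```bash
python3 -m pendant '{"grip":[1,1,1,1,1,1,1,1],"dp":[[0.5,4,0],[1,8,0],[1.5,12,0],[2,15.5,0],[2,17.1,0],[2,17.1,0],[2,17.1,0],[2,17.1,0]],"turn":[[0,0,-5],[0,0,-10],[0,0,-15],[0,0,-18.6],[0,0,-18.6],[0,0,-18.6],[0,0,-18.6],[0,0,-18.6]]}' 25; python3 plan.py;python3 snap.py a3 627 -153 40 60
```

```text
time_s: 7.4
eef_pos: [628.2, -154.5, 57.6]
orientation: [0.0, -0.121, 0.993, -0.0]
contact_force: [0.1, 0.0, -2.0]
grip_width: 0.629
t 7.4 tcp [ 628.2 -154.5   57.6] jaw 103.95 tilt [ 0.01 -0.02] F [ 0.1  0.  -2. ] open 0.629 q1,q6 [-0.32 -2.14]
top crop origin 279 59 scale 3.33
side crop origin 310 129 scale 3.33
```

View pics/a3.png

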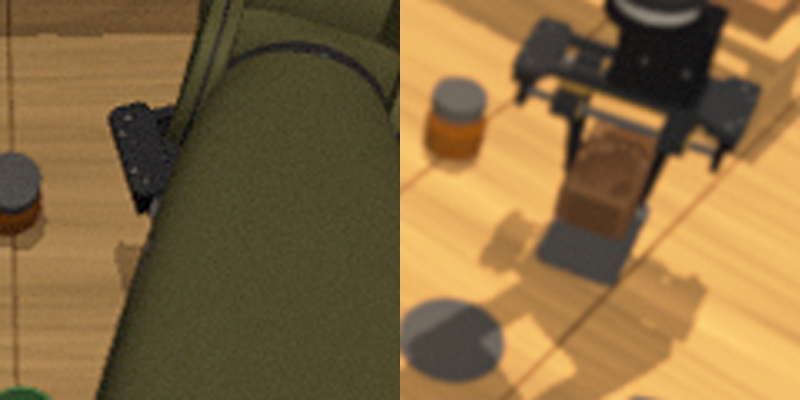

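```bash
python3 plan.py 627.4 -153.4 14 104; python3 -m pendant '{"grip":[1,1,1,1,1,1],"dp":[[0.1,0.08,2],[0.1,0.08,3.3],[0.1,0.08,4],[0.1,0.08,4.3],[0.1,0.08,4.3],[0.1,0.08,4.3]],"turn":[[0,0,0],[0,0,0],[0,0,0],[0,0,0],[0,0,0],[0,0,0]]}' 25; python3 plan.py 627.4 -153.4 12 104
```

```text
t 7.5 tcp [ 628.2 -154.3   57.7] jaw 103.97 tilt [ 0.01 -0.01] F [ 0.1  0.3 -1.7] open 0.63 q1,q6 [-0.32 -2.14]
dp cm [0.05 0.1  4.37]
turn z -0.0 tilt fix rotvec deg [-0.01  0.01  0.  ]
time_s: 8.25
eef_pos: [627.4, -152.8, 15.3]
orientation: [0.001, -0.122, 0.992, -0.0]
contact_force: [0.1, 0.1, -1.2]
grip_width: 0.63
t 8.25 tcp [ 627.4 -152.8   15.3] jaw 104.05 tilt [ 0.06 -0.02] F [ 0.1  0.1 -1.2] open 0.63 q1,q6 [-0.32 -2.14]
dp cm [ 0.02 -0.05  0.33]
turn z 0.0 tilt fix rotvec deg [-0.04  0.06 -0.  ]
```

```bash
python3 -m pendant '{"grip":[1,1,1],"dp":[[0,-0.03,0.1],[0,-0.03,0.2],[0,-0.03,0.25]],"turn":[[0,0,0],[0,0,0],[0,0,0]]}' 25; python3 -m pendant '{"grip":[1,1],"dp":[[0,0,0.05],[0,0,0.1]],"turn":[[0,0,0],[0,0,0]]}' 25;python3 plan.py
```

```text
time_s: 8.62
eef_pos: [627.0, -153.0, 12.1]
orientation: [0.0, -0.122, 0.992, -0.0]
contact_force: [-0.4, 0.1, -2.9]
grip_width: 0.63
time_s: 8.88
eef_pos: [627.0, -153.0, 11.6]
orientation: [-0.0, -0.122, 0.992, 0.0]
contact_force: [-2.4, -0.1, 4.1]
grip_width: 0.627
t 8.88 tcp [ 627.  -153.    11.6] jaw 104.05 tilt [-0.02  0.  ] F [-2.4 -0.1  4.1] open 0.627 q1,q6 [-0.32 -2.14]
```

```bash
python3 -m pendant '{"grip":[-1,-1,-1,-1,-1,-1,-1,-1,-1,-1,-1],"dp":[[0,0,0],[0,0,0],[0,0,0],[0,0,0],[0,0,0],[0,0,-2],[0,0,-6],[0,0,-12],[0,0,-17],[0,0,-18.5],[0,0,-18.5]],"turn":[[0,0,0],[0,0,0],[0,0,0],[0,0,0],[0,0,0],[0,0,0],[0,0,0],[0,0,0],[0,0,0],[0,0,0],[0,0,0]]}' 25; python3 plan.py 613.2 117.9 195 104
```

```text
time_s: 10.25
eef_pos: [627.6, -153.2, 198.1]
orientation: [0.001, -0.122, 0.992, -0.001]
contact_force: [0.1, -0.6, -0.4]
grip_width: 0.998
t 10.25 tcp [ 627.6 -153.2  198.1] jaw 104.05 tilt [ 0.17 -0.06] F [ 0.1 -0.6 -0.4] open 0.998 q1,q6 [-0.32 -2.14]
dp cm [-5.18 26.65  0.28]
turn z 0.0 tilt fix rotvec deg [-0.1   0.15  0.  ]
```

```bash
python3 -m pendant '{"grip":[-1,-1,-1,-1,-1,-1,-1,-1],"dp":[[-1.2,6,0.3],[-2.4,12,0.3],[-3.6,18,0.3],[-4.8,24,0.3],[-5.2,26.7,0.3],[-5.2,26.7,0.3],[-5.2,26.7,0.3],[-5.2,26.7,0.3]],"turn":[[0,0,0],[0,0,0],[0,0,0],[0,0,0],[0,0,0],[0,0,0],[0,0,0],[0,0,0]]}' 15; python3 plan.py 613.2 117.9 91 104;python3 snap.py a4 613 -20 60 100
```

```text
time_s: 11.25
eef_pos: [612.5, 117.3, 192.3]
orientation: [-0.001, -0.121, 0.993, -0.0]
contact_force: [-0.4, -0.9, 0.8]
grip_width: 0.996
t 11.25 tcp [612.5 117.3 192.3] jaw 103.95 tilt [-0.08 -0.02] F [-0.4 -0.9  0.8] open 0.996 q1,q6 [ 0.1  -1.71]
dp cm [-0.1   0.04 10.13]
turn z -0.1 tilt fix rotvec deg [-0.   -0.08 -0.  ]
top crop origin 191 21 scale 2.0
side crop origin 229 64 scale 2.0
```

View pics/a4.png

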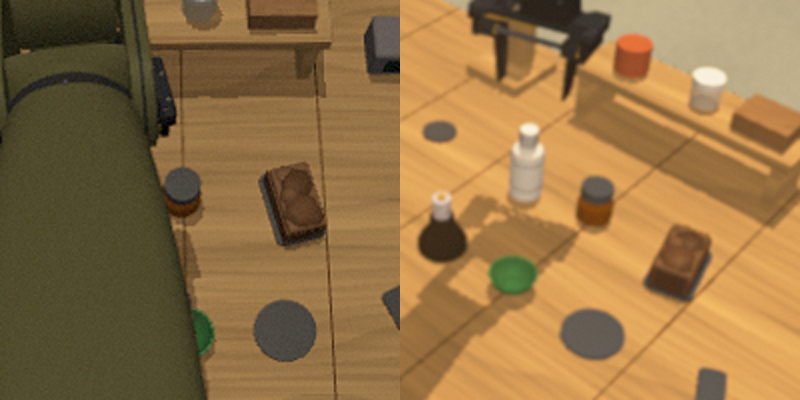

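```bash
cat > chk.py <<'E'
import sys
from meas import *
# chk.py tag obj pad px py pyaw oz
tag,k,x,y,a,z0=sys.argv[1],sys.argv[2],*map(float,sys.argv[3:7])
for cam in("top","side"):
    f=dict(np.load(f"{cam}_{tag}.npz")); zc=(8 if k=="tong" else 12)
    m=dmask(f,x,y,zc+z0,95 if k in("hide","tong") else 55)
    p,i=fit([(f,m)],cut(k,zc),(x,y,a),z0=z0,yaw=k in("hide","tong")); print(cam,m.sum(),np.round(p,3),"IoU",round(i,3))
E
python3 chk.py a4 hide 627 -153 0.245 4
```

```text
top 841 [ 6.24227e+02 -1.53152e+02  2.30000e-01] IoU 0.941
side 692 [ 6.28679e+02 -1.52262e+02  2.53000e-01] IoU 0.952
```

The hide sits centred on its pad: in the side crop, it is at (680,260) with an even grey rim. Next is the mister bottle, gripped by its cap.

```bash
python3 -m pendant '{"grip":[-1,-1,-1,-1,-1,-1,-1,-1],"dp":[[-0.1,0.05,3],[-0.1,0.05,6],[-0.1,0.05,8],[-0.1,0.05,9],[-0.1,0.05,9.8],[-0.1,0.05,10.1],[-0.1,0.05,10.1],[-0.1,0.05,10.1]],"turn":[[0,0,0],[0,0,0],[0,0,0],[0,0,0],[0,0,0],[0,0,0],[0,0,0],[0,0,0]]}' 15; python3 plan.py 613.4 118 91; python3 snap.py a5 613 118 100 55
```

```text
time_s: 12.35
eef_pos: [614.0, 119.5, 93.0]
orientation: [0.001, -0.122, 0.992, -0.0]
contact_force: [-0.3, -0.3, -0.1]
grip_width: 1.002
t 12.35 tcp [614.  119.5  93. ] jaw 104.05 tilt [0.07 0.01] F [-0.3 -0.3 -0.1] open 1.002 q1,q6 [ 0.11 -1.71]
dp cm [ 0.09 -0.13  0.2 ]
top crop origin 184 60 scale 3.64
side crop origin 238 79 scale 3.64
```

View pics/a5.png

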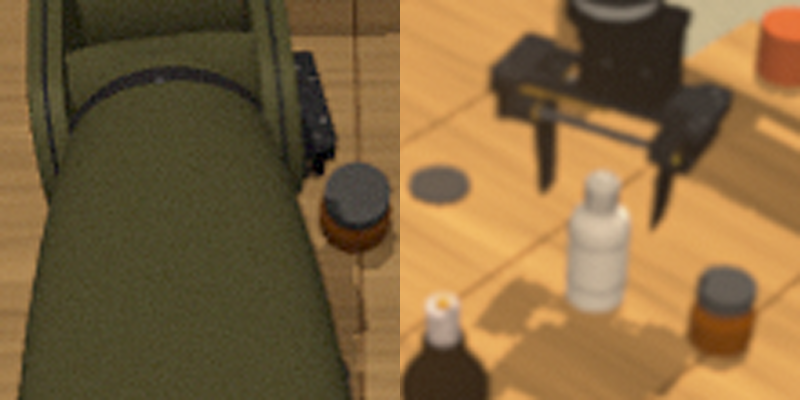

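```bash
python3 -m pendant '{"grip":[-1,1,1,1,1,1,1,1,1,1],"dp":[[0.05,-0.1,0.15],[0.05,-0.1,0.15],[0.05,-0.1,0.15],[0.05,-0.1,0.15],[0.05,-0.1,0.15],[0.05,-0.1,0.15],[0.05,-0.1,0.15],[0.05,-0.1,0.15],[0.05,-0.1,0.15],[0.05,-0.1,0.15]],"turn":[[0,0,0],[0,0,0],[0,0,0],[0,0,0],[0,0,0],[0,0,0],[0,0,0],[0,0,0],[0,0,0],[0,0,0]]}' 15; python3 plan.py 613.4 118 91
```

```text
time_s: 13.7
eef_pos: [613.2, 118.3, 90.6]
orientation: [-0.0, -0.122, 0.992, 0.0]
contact_force: [0.1, 0.4, -0.0]
grip_width: 0.291
t 13.7 tcp [613.2 118.3  90.6] jaw 104.05 tilt [-0.  0.] F [ 0.1  0.4 -0. ] open 0.291 q1,q6 [ 0.1  -1.71]
dp cm [-0.01 -0.03 -0.04]
```

```bash
python3 -m pendant '{"grip":[1,1,1],"dp":[[0,0,-1.5],[0,0,-4],[0,0,-4]],"turn":[[0,0,0],[0,0,0],[0,0,0]]}' 15; python3 plan.py 628.7 323.6 131 104
```

```text
time_s: 14.08
eef_pos: [615.3, 118.5, 134.1]
orientation: [0.003, -0.122, 0.992, -0.0]
contact_force: [0.3, -0.3, -1.9]
grip_width: 0.292
t 14.07 tcp [615.3 118.5 134.1] jaw 104.05 tilt [0.34 0.03] F [ 0.3 -0.3 -1.9] open 0.292 q1,q6 [ 0.1  -1.71]
dp cm [-6.28 19.58  0.33]
turn z 0.0 tilt fix rotvec deg [-0.05  0.34 -0.  ]
```

```bash
python3 -m pendant '{"grip":[1,1,1,1,1,1,1,1],"dp":[[-1.2,3.5,0],[-2.4,7.5,0],[-4,12,0],[-5.4,16.5,0],[-6.2,18.8,0],[-6.5,19.5,0],[-6.5,19.5,0],[-6.5,19.5,0]],"turn":[[0,0,0],[0,0,0],[0,0,0],[0,0,0],[0,0,0],[0,0,0],[0,0,0],[0,0,0]]}' 15; python3 plan.py 628.7 323.6 97;python3 snap.py a6 628 323 60 60
```

```text
time_s: 15.08
eef_pos: [629.1, 321.8, 130.5]
orientation: [-0.0, -0.122, 0.993, -0.0]
contact_force: [-0.0, -0.4, -2.6]
grip_width: 0.292
t 15.07 tcp [629.1 321.8 130.5] jaw 103.97 tilt [-0.02 -0.04] F [-0.  -0.4 -2.6] open 0.292 q1,q6 [ 0.4  -1.42]
dp cm [-0.01  0.19  3.35]
top crop origin 104 57 scale 3.33
side crop origin 188 56 scale 3.33
```

View pics/a6.png

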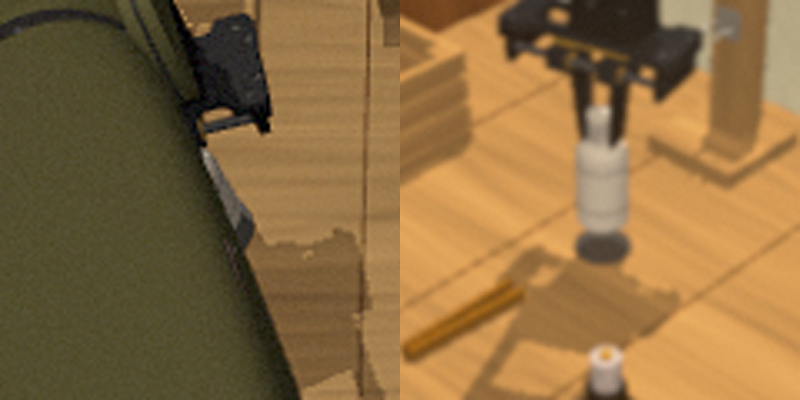

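```bash
python3 -m pendant '{"grip":[1,1,1,1,1,1],"dp":[[0,0.15,1.5],[0,0.15,2.6],[0,0.15,3.2],[0,0.15,3.4],[0,0.15,3.4],[0,0.15,3.4]],"turn":[[0,0,0],[0,0,0],[0,0,0],[0,0,0],[0,0,0],[0,0,0]]}' 15; python3 plan.py 628.7 323.6 94.6
```

```text
time_s: 15.92
eef_pos: [629.0, 324.9, 97.3]
orientation: [0.0, -0.122, 0.992, 0.0]
contact_force: [-0.4, -0.5, -1.7]
grip_width: 0.291
t 15.93 tcp [629.  324.9  97.3] jaw 104.05 tilt [0.05 0.02] F [-0.4 -0.5 -1.7] open 0.291 q1,q6 [ 0.4  -1.42]
dp cm [ 0.06 -0.12  0.27]
```

```bash
python3 -m pendant '{"grip":[1,1,1,1],"dp":[[0,-0.05,0.1],[0,-0.05,0.15],[0,-0.05,0.2],[0,-0.05,0.2]],"turn":[[0,0,0],[0,0,0],[0,0,0],[0,0,0]]}' 15; python3 plan.py 628.7 323.6 94.6
```

```text
time_s: 16.42
eef_pos: [628.7, 324.2, 94.7]
orientation: [0.0, -0.122, 0.992, -0.0]
contact_force: [-0.2, -0.6, -1.8]
grip_width: 0.29
t 16.43 tcp [628.7 324.2  94.7] jaw 104.05 tilt [ 0. -0.] F [-0.2 -0.6 -1.8] open 0.29 q1,q6 [ 0.4  -1.42]
dp cm [ 0.02 -0.06  0.01]
```

```bash
python3 -m pendant '{"grip":[1,1],"dp":[[0,-0.03,0.05],[0,-0.03,0.05]],"turn":[[0,0,0],[0,0,0]]}' 15;python3 -m pendant '{"grip":[1,1],"dp":[[0,0,0.05],[0,0,0.05]],"turn":[[0,0,0],[0,0,0]]}' 15; python3 plan.py 628.7 323.6 94.6
```

```text
time_s: 16.68
eef_pos: [629.0, 324.1, 94.6]
orientation: [0.0, -0.122, 0.992, 0.0]
contact_force: [-1.1, -0.6, 1.5]
grip_width: 0.293
time_s: 16.92
eef_pos: [629.1, 324.2, 94.6]
orientation: [0.0, -0.122, 0.992, 0.0]
contact_force: [-1.1, 0.3, 4.3]
grip_width: 0.294
t 16.93 tcp [629.1 324.2  94.6] jaw 104.05 tilt [0.05 0.04] F [-1.1  0.3  4.3] open 0.294 q1,q6 [ 0.4  -1.42]
dp cm [ 0.06 -0.05  0.  ]
```

```bash
python3 -m pendant '{"grip":[-1,-1,-1,-1,-1,-1,-1,-1,-1,-1,-1,-1],"dp":[[0,0,0],[0,0,0],[0,0,0],[0,0,0],[0,0,0],[0,0,0],[0,0,-2],[0,0,-5],[0,0,-8],[0,0,-10],[0,0,-10],[0,0,-10]],"turn":[[0,0,0],[0,0,0],[0,0,0],[0,0,0],[0,0,0],[0,0,0],[0,0,0],[0,0,0],[0,0,0],[0,0,0],[0,0,0],[0,0,0]]}' 15;python3 plan.py 435.6 127.5 170 104
```

```text
time_s: 18.42
eef_pos: [628.2, 323.7, 192.5]
orientation: [-0.001, -0.122, 0.992, -0.0]
contact_force: [-0.4, -0.6, -1.3]
grip_width: 1.001
t 18.43 tcp [628.2 323.7 192.5] jaw 104.05 tilt [-0.09 -0.04] F [-0.4 -0.6 -1.3] open 1.001 q1,q6 [ 0.4  -1.42]
dp cm [ 23.44 -14.35   2.29]
turn z 0.0 tilt fix rotvec deg [-0.02 -0.1  -0.  ]
```

```bash
python3 -m pendant '{"grip":[-1,-1,-1,-1,-1,-1,-1,-1],"dp":[[5,-3,0],[10,-6,0],[15,-9,0],[20,-12,1],[23.4,-14.3,2],[23.4,-14.3,2.3],[23.4,-14.3,2.3],[23.4,-14.3,2.3]],"turn":[[0,0,0],[0,0,0],[0,0,0],[0,0,0],[0,0,0],[0,0,0],[0,0,0],[0,0,0]]}' 20; python3 plan.py 435.6 127.5 65 104;python3 snap.py a7 560 200 60 90; python3 chk.py a7 mister 628.5 323.7 0 4
```

```text
time_s: 19.42
eef_pos: [437.3, 129.0, 170.8]
orientation: [0.0, -0.123, 0.992, 0.0]
contact_force: [-0.5, 0.4, 0.6]
grip_width: 0.998
t 19.43 tcp [437.3 129.  170.8] jaw 104.09 tilt [0.   0.01] F [-0.5  0.4  0.6] open 0.998 q1,q6 [ 0.17 -1.65]
dp cm [ 0.2  -0.11 10.58]
turn z 0.1 tilt fix rotvec deg [ 0.01  0.   -0.  ]
top crop origin 119 51 scale 2.22
side crop origin 171 51 scale 2.22
top 382 [627.163 326.157] IoU 0.725
side 233 [628.832 322.043] IoU 0.562
```

View pics/a7.png

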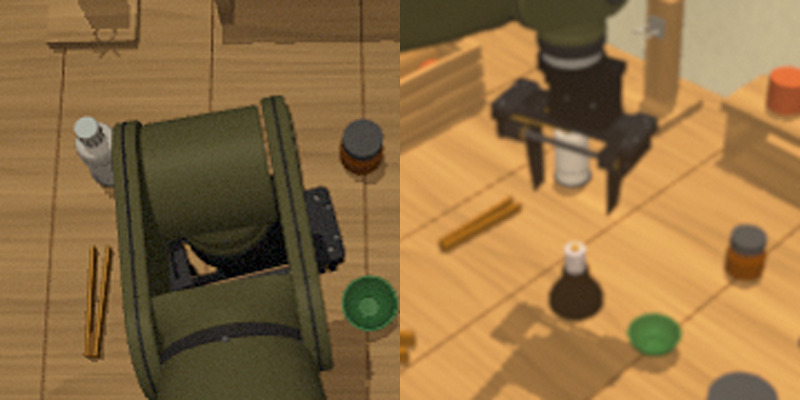

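```bash
python3 -m pendant '{"grip":[-1,-1,-1,-1,-1,-1,-1,-1],"dp":[[0.15,-0.1,3],[0.15,-0.1,6],[0.15,-0.1,8],[0.15,-0.1,9.3],[0.15,-0.1,10.1],[0.15,-0.1,10.5],[0.15,-0.1,10.5],[0.15,-0.1,10.5]],"turn":[[0,0,0],[0,0,0],[0,0,0],[0,0,0],[0,0,0],[0,0,0],[0,0,0],[0,0,0]]}' 20; python3 plan.py 435.6 127.5 65; python3 snap.py a8 436 127 70 55
```

```text
time_s: 20.52
eef_pos: [435.8, 127.1, 66.3]
orientation: [0.001, -0.122, 0.992, 0.0]
contact_force: [-0.3, -0.4, -0.4]
grip_width: 1.0
t 20.52 tcp [435.8 127.1  66.3] jaw 104.05 tilt [0.07 0.01] F [-0.3 -0.4 -0.4] open 1.0 q1,q6 [ 0.17 -1.65]
dp cm [0.01 0.04 0.13]
top crop origin 180 130 scale 3.64
side crop origin 195 114 scale 3.64
```

View pics/a8.png

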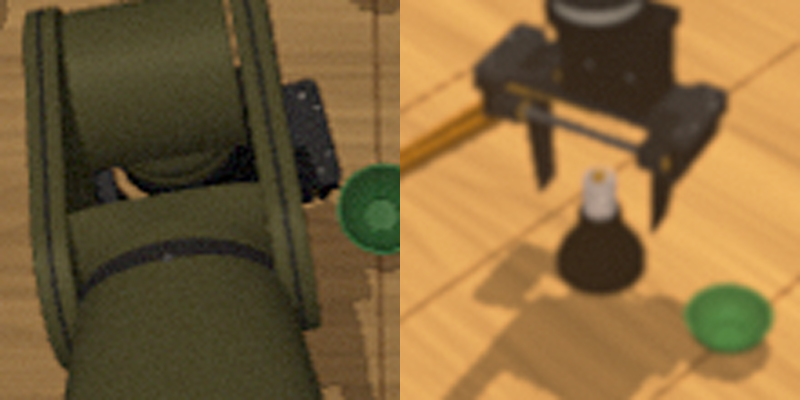

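```bash
python3 -m pendant '{"grip":[1,1,1,1,1,1,1,1,1,1],"dp":[[0,0,0.05],[0,0,0.05],[0,0,0.05],[0,0,0.05],[0,0,0.05],[0,0,0.05],[0,0,0.05],[0,0,0.05],[0,0,0.05],[0,0,0.05]],"turn":[[0,0,0],[0,0,0],[0,0,0],[0,0,0],[0,0,0],[0,0,0],[0,0,0],[0,0,0],[0,0,0],[0,0,0]]}' 30; python3 plan.py
```

```text
time_s: 21.88
eef_pos: [435.2, 127.2, 65.1]
orientation: [-0.0, -0.122, 0.992, 0.0]
contact_force: [-0.4, 0.6, -0.4]
grip_width: 0.27
t 21.88 tcp [435.2 127.2  65.1] jaw 104.04 tilt [-0.01  0.01] F [-0.4  0.6 -0.4] open 0.27 q1,q6 [ 0.17 -1.65]
```

```bash
python3 -m pendant '{"grip":[1,1,1,1,1],"dp":[[0,0,-1],[0,0,-4],[0,0,-7],[0,0,-7],[0,0,-7]],"turn":[[0,0,0],[0,0,0],[0,0,0],[0,0,0],[0,0,0]]}' 30; python3 plan.py 447 -135.4 135 104
```

```text
time_s: 22.5
eef_pos: [434.5, 126.8, 134.0]
orientation: [-0.001, -0.122, 0.992, -0.0]
contact_force: [-0.6, 0.8, -3.0]
grip_width: 0.265
t 22.5 tcp [434.5 126.8 134. ] jaw 104.05 tilt [-0.09 -0.03] F [-0.6  0.8 -3. ] open 0.265 q1,q6 [ 0.17 -1.65]
dp cm [  5.15 -25.74  -0.09]
turn z 0.0 tilt fix rotvec deg [-0.  -0.1  0. ]
```

```bash
python3 -m pendant '{"grip":[1,1,1,1,1,1,1,1,1],"dp":[[0.8,-4,0],[1.8,-9,0],[2.8,-14,0],[3.8,-19,0],[4.7,-23.5,0],[5.2,-25.7,0],[5.2,-25.7,0],[5.2,-25.7,0],[5.2,-25.7,0]],"turn":[[0,0,0],[0,0,0],[0,0,0],[0,0,0],[0,0,0],[0,0,0],[0,0,0],[0,0,0],[0,0,0]]}' 30; python3 plan.py 447 -135.4 70 104; python3 snap.py a9 447 -135 60 60;python3 chk.py a7 mister 628.5 323.7 0 4
```

```text
time_s: 23.62
eef_pos: [446.9, -133.8, 134.5]
orientation: [-0.0, -0.123, 0.992, 0.0]
contact_force: [-0.4, 0.3, -1.9]
grip_width: 0.264
t 23.62 tcp [ 446.9 -133.8  134.5] jaw 104.13 tilt [-0.05  0.03] F [-0.4  0.3 -1.9] open 0.264 q1,q6 [-0.41 -2.22]
dp cm [ 0.02 -0.16  6.45]
turn z 0.1 tilt fix rotvec deg [ 0.05 -0.04 -0.  ]
top crop origin 277 121 scale 3.33
side crop origin 267 156 scale 3.33
top 382 [627.163 326.157] IoU 0.725
side 233 [628.832 322.043] IoU 0.562
```

View pics/a9.png

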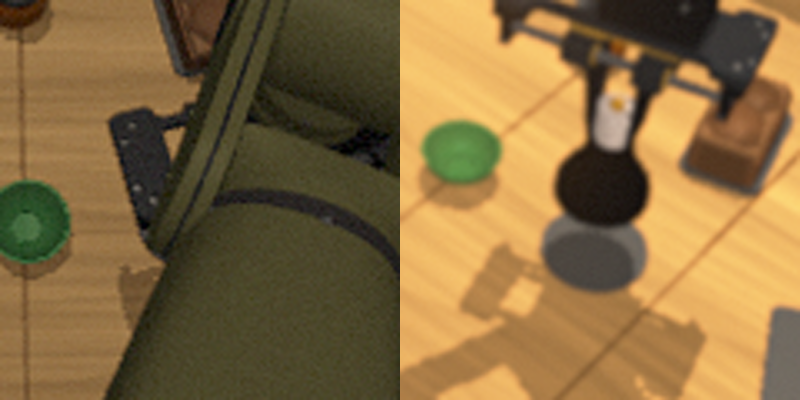

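```bash
python3 -m pendant '{"grip":[1,1,1,1,1,1,1],"dp":[[0,-0.08,2.5],[0,-0.08,4.5],[0,-0.08,5.5],[0,-0.08,6],[0,-0.08,6.2],[0,-0.08,6.3],[0,-0.08,6.3]],"turn":[[0,0,0],[0,0,0],[0,0,0],[0,0,0],[0,0,0],[0,0,0],[0,0,0]]}' 30; python3 plan.py 447 -135.4 69.1 104
```

```text
time_s: 24.6
eef_pos: [447.8, -135.8, 72.6]
orientation: [0.0, -0.122, 0.993, -0.0]
contact_force: [0.1, -0.4, -3.0]
grip_width: 0.268
t 24.6 tcp [ 447.8 -135.8   72.6] jaw 104.04 tilt [ 0.05 -0.02] F [ 0.1 -0.4 -3. ] open 0.268 q1,q6 [-0.41 -2.23]
dp cm [0.06 0.06 0.35]
turn z 0.0 tilt fix rotvec deg [-0.03  0.04  0.  ]
```

```bash
python3 -m pendant '{"grip":[1,1,1],"dp":[[0.04,0.03,0.1],[0.04,0.03,0.2],[0.04,0.03,0.2]],"turn":[[0,0,0],[0,0,0],[0,0,0]]}' 30; python3 -m pendant '{"grip":[1,1],"dp":[[0,0,0.05],[0,0,0.05]],"turn":[[0,0,0],[0,0,0]]}' 30; python3 plan.py 447 -135.4 69.1 104
```

```text
time_s: 24.98
eef_pos: [446.9, -135.4, 70.1]
orientation: [-0.0, -0.122, 0.992, 0.0]
contact_force: [-0.8, 0.5, -3.2]
grip_width: 0.272
time_s: 25.22
eef_pos: [446.9, -135.5, 69.6]
orientation: [-0.0, -0.122, 0.992, 0.0]
contact_force: [0.1, -0.1, -3.1]
grip_width: 0.268
t 25.23 tcp [ 446.9 -135.5   69.6] jaw 104.05 tilt [-0.01  0.  ] F [ 0.1 -0.1 -3.1] open 0.268 q1,q6 [-0.41 -2.23]
dp cm [-0.01  0.    0.05]
turn z 0.0 tilt fix rotvec deg [ 0.   -0.01  0.  ]
```

```bash
python3 -m pendant '{"grip":[1,1],"dp":[[0,0,0.05],[0,0,0.05]],"turn":[[0,0,0],[0,0,0]]}' 30; python3 -m pendant '{"grip":[1,1],"dp":[[0,0,0.05],[0,0,0.05]],"turn":[[0,0,0],[0,0,0]]}' 30
```

```text
time_s: 25.48
eef_pos: [447.0, -135.5, 69.1]
orientation: [-0.0, -0.122, 0.992, 0.0]
contact_force: [0.2, 0.0, -2.3]
grip_width: 0.267
time_s: 25.72
eef_pos: [447.1, -135.5, 69.1]
orientation: [0.0, -0.122, 0.993, 0.0]
contact_force: [-1.2, 0.6, 1.1]
grip_width: 0.265
```

```bash
python3 -m pendant '{"grip":[-1,-1,-1,-1,-1,-1,-1,-1,-1,-1,-1,-1],"dp":[[0,0,0],[0,0,0],[0,0,0],[0,0,0],[0,0,0],[0,0,0],[0,0,-2],[0,0,-5],[0,0,-8],[0,0,-12],[0,0,-13],[0,0,-13]],"turn":[[0,0,0],[0,0,0],[0,0,0],[0,0,0],[0,0,0],[0,0,0],[0,0,0],[0,0,0],[0,0,0],[0,0,0],[0,0,0],[0,0,0]]}' 30;python3 plan.py 449.3 334.6 170 88
```

```text
time_s: 27.22
eef_pos: [447.1, -135.5, 198.8]
orientation: [0.0, -0.122, 0.992, -0.0]
contact_force: [-0.0, 0.5, -0.2]
grip_width: 1.0
t 27.23 tcp [ 447.1 -135.5  198.8] jaw 104.04 tilt [ 0.05 -0.02] F [-0.   0.5 -0.2] open 1.0 q1,q6 [-0.41 -2.23]
dp cm [-11.62  45.56   2.86]
turn z 16.0 tilt fix rotvec deg [-0.03  0.04  0.  ]
```

```bash
python3 -m pendant '{"grip":[-1,-1,-1,-1,-1,-1,-1,-1,-1,-1,-1,-1],"dp":[[-1.5,6,0],[-3,12,0],[-4.5,18,0],[-6,24,0],[-7.5,30,0],[-9,36,0],[-10.5,42,1],[-11.6,45.6,2],[-11.6,45.6,2.8],[-11.6,45.6,2.8],[-11.6,45.6,2.8],[-11.6,45.6,2.8]],"turn":[[0,0,2],[0,0,5],[0,0,9],[0,0,13],[0,0,16],[0,0,16],[0,0,16],[0,0,16],[0,0,16],[0,0,16],[0,0,16],[0,0,16]]}' 10; python3 plan.py 449.3 334.6 8 88; python3 snap.py b1 500 100 0 115; python3 chk.py b1 emitter 447 -135.4 0 4;python3 chk.py b1 mister 628.5 323.7 0 4;python3 chk.py b1 tong 449 334.4 -0.035 0
```

```text
time_s: 28.72
eef_pos: [449.3, 334.2, 171.2]
orientation: [0.0, 0.018, 1.0, 0.0]
contact_force: [-0.1, -0.2, -0.0]
grip_width: 1.002
t 28.73 tcp [449.3 334.2 171.2] jaw 87.96 tilt [0.05 0.02] F [-0.1 -0.2 -0. ] open 1.002 q1,q6 [ 0.54 -0.99]
dp cm [1.000e-02 4.000e-02 1.632e+01]
turn z -0.0 tilt fix rotvec deg [0.02 0.05 0.  ]
top crop origin 132 53 scale 1.74
side crop origin 157 65 scale 1.74
top 570 [ 446.708 -134.412] IoU 0.947
side 638 [ 447.596 -133.443] IoU 0.934
top 509 [626.475 324.549] IoU 0.941
side 430 [630.712 323.005] IoU 0.928
top 195 [ 4.47979e+02  3.34620e+02 -1.60000e-02] IoU 0.662
side 244 [ 4.51077e+02  3.35139e+02 -4.10000e-02] IoU 0.859
```

View pics/b1.png

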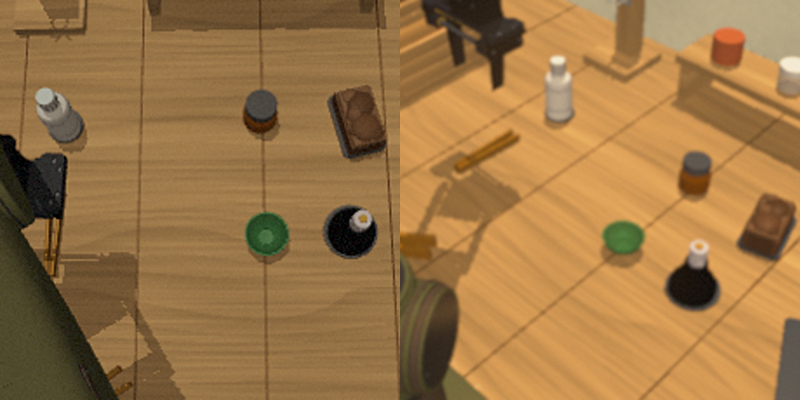

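```bash
python3 -m pendant '{"grip":[-1,-1,-1,-1,-1,-1,-1,-1,-1],"dp":[[0,0.03,4],[0,0.03,8],[0,0.03,11.5],[0,0.03,14],[0,0.03,15.5],[0,0.03,16.2],[0,0.03,16.5],[0,0.03,16.7],[0,0.03,16.7]],"turn":[[0,0,0],[0,0,0],[0,0,0],[0,0,0],[0,0,0],[0,0,0],[0,0,0],[0,0,0],[0,0,0]]}' 10; python3 plan.py 449.3 334.6 3.5 88; python3 snap.py b2 449 334 10 50
```

```text
time_s: 29.95
eef_pos: [449.2, 335.6, 4.3]
orientation: [0.0, 0.017, 1.0, 0.0]
contact_force: [0.2, 0.5, 0.8]
grip_width: 0.998
t 29.95 tcp [449.2 335.6   4.3] jaw 88.05 tilt [0.05 0.03] F [0.2 0.5 0.8] open 0.998 q1,q6 [ 0.55 -0.99]
dp cm [-0.01 -0.1   0.08]
turn z 0.0 tilt fix rotvec deg [ 0.03  0.05 -0.  ]
top crop origin 112 136 scale 4.0
side crop origin 156 101 scale 4.0
```

View pics/b2.png

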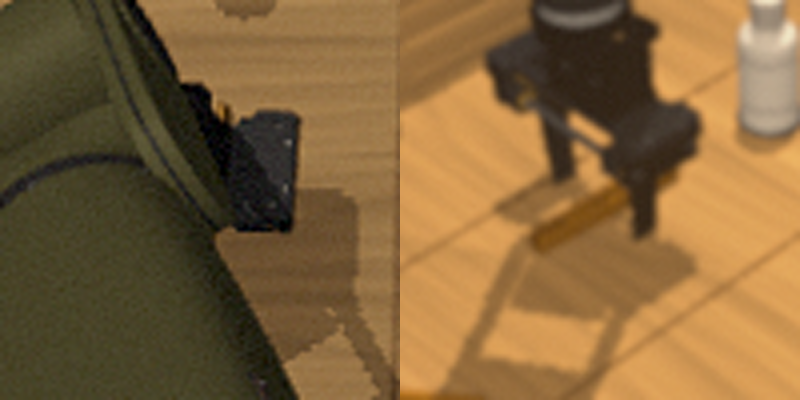

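The tong lies between the fingers in the side view, with tips at crop (563,180) and (643,238) and the tong crossing near (605,208). I'll close the gripper.

```bash
python3 -m pendant '{"grip":[1,1,1,1,1,1,1,1,1,1,1],"dp":[[0,-0.05,0.03],[0,-0.05,0.03],[0,-0.05,0.03],[0,-0.05,0.03],[0,-0.05,0.03],[0,-0.05,0.03],[0,-0.05,0.03],[0,-0.05,0.03],[0,-0.05,0.03],[0,-0.05,0.03],[0,-0.05,0.03]],"turn":[[0,0,0],[0,0,0],[0,0,0],[0,0,0],[0,0,0],[0,0,0],[0,0,0],[0,0,0],[0,0,0],[0,0,0],[0,0,0]]}' 10; python3 plan.py
```

```text
time_s: 31.42
eef_pos: [448.8, 334.8, 3.3]
orientation: [-0.0, 0.017, 1.0, -0.0]
contact_force: [-0.6, 0.5, 0.3]
grip_width: 0.227
t 31.43 tcp [448.8 334.8   3.3] jaw 88.05 tilt [-0. -0.] F [-0.6  0.5  0.3] open 0.227 q1,q6 [ 0.55 -0.99]
```

```bash
python3 -m pendant '{"grip":[1,1,1,1,1,1,1],"dp":[[0,0,-1],[0,0,-4],[0,0,-8],[0,0,-13],[0,0,-15.5],[0,0,-15.5],[0,0,-15.5]],"turn":[[0,0,0],[0,0,0],[0,0,0],[0,0,0],[0,0,0],[0,0,0],[0,0,0]]}' 10; python3 plan.py 435.3 -318.5 158 116.1
```

```text
time_s: 32.3
eef_pos: [448.1, 334.4, 157.1]
orientation: [-0.001, 0.017, 1.0, -0.0]
contact_force: [-0.3, 0.3, -1.3]
grip_width: 0.222
t 32.3 tcp [448.1 334.4 157.1] jaw 88.05 tilt [-0.09 -0.05] F [-0.3  0.3 -1.3] open 0.222 q1,q6 [ 0.55 -0.99]
dp cm [-9.50e-01 -6.53e+01 -2.00e-02]
turn z -28.1 tilt fix rotvec deg [-0.06 -0.09 -0.  ]
```

```bash
python3 -m pendant '{"grip":[1,1,1,1,1,1,1,1,1,1,1,1,1,1,1,1,1,1],"dp":[[0,-3,0],[-0.1,-8,0],[-0.2,-13,0],[-0.2,-18,0],[-0.3,-23,0],[-0.4,-28,0],[-0.4,-33,0],[-0.5,-38,0],[-0.6,-43,0],[-0.6,-48,0],[-0.7,-53,0],[-0.8,-58,0],[-0.9,-62,0],[-0.9,-64.5,0],[-0.9,-65.3,0],[-0.9,-65.3,0],[-0.9,-65.3,0],[-0.9,-65.3,0]],"turn":[[0,0,0],[0,0,-2],[0,0,-4],[0,0,-7],[0,0,-10],[0,0,-13],[0,0,-16],[0,0,-19],[0,0,-22],[0,0,-25],[0,0,-27],[0,0,-28.1],[0,0,-28.1],[0,0,-28.1],[0,0,-28.1],[0,0,-28.1],[0,0,-28.1],[0,0,-28.1]]}' 10; python3 plan.py 435.3 -318.5 58 116.1
```

```text
time_s: 34.55
eef_pos: [435.8, -317.1, 158.5]
orientation: [0.0, -0.227, 0.974, -0.0]
contact_force: [-0.3, 0.2, 0.0]
grip_width: 0.225
t 34.55 tcp [ 435.8 -317.1  158.5] jaw 116.22 tilt [ 0.01 -0.  ] F [-0.3  0.2  0. ] open 0.225 q1,q6 [-0.73 -2.76]
dp cm [ 0.1  -0.1  10.05]
turn z 0.1 tilt fix rotvec deg [-0.01  0.01 -0.  ]
```

```bash
python3 -m pendant '{"grip":[1,1,1,1,1,1],"dp":[[0,0,3],[0,0,7],[0,0,10],[0,0,11],[0,0,11],[0,0,11]],"turn":[[0,0,0],[0,0,0],[0,0,0],[0,0,0],[0,0,0],[0,0,0]]}' 10; python3 plan.py 435.3 -318.5 10 116.1; python3 snap.py b3 436 -318 20 60
```

```text
time_s: 35.3
eef_pos: [436.6, -318.9, 50.1]
orientation: [0.001, -0.226, 0.974, -0.001]
contact_force: [-1.0, 0.4, -0.3]
grip_width: 0.224
t 35.3 tcp [ 436.6 -318.9   50.1] jaw 116.16 tilt [ 0.13 -0.11] F [-1.   0.4 -0.3] open 0.224 q1,q6 [-0.73 -2.76]
dp cm [0.11 0.1  4.01]
turn z 0.1 tilt fix rotvec deg [-0.16  0.06 -0.  ]
top crop origin 342 128 scale 3.33
side crop origin 323 209 scale 3.33
```

View pics/b3.png

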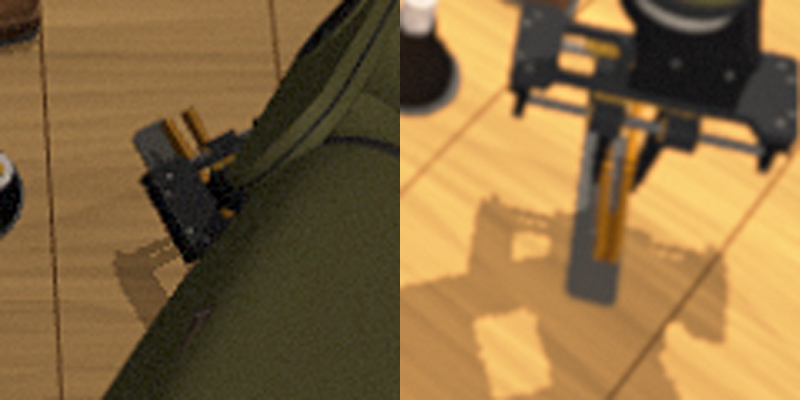

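Run:
```python
from fit import *
out=[]
for cam,(u0,v0) in (("top",(342,128)),("side",(323,209))):
    f=dict(np.load(f"{cam}_b3.npz"))
    im=cv2.resize(f["pixels"][v0:v0+120,u0:u0+120],(400,400),interpolation=cv2.INTER_CUBIC)
    def dr(p,x,y,a,z,col):
        c,s=np.cos(a),np.sin(a); w=p@np.array([[c,s,0],[-s,c,0],[0,0,1]])+[x,y,z]
        q=((proj(f,w)-[u0,v0]+.5)*400/120).astype(np.float32); cv2.polylines(im,[cv2.convexHull(q).astype(int)],True,col,1)
    for p in M["tong"]: dr(p,436.4,-318.4,np.radians(26.1),46.8,(0,255,0))
    dr(M["pad_tong"][0],435.9,-318.2,.456,0,(0,0,255))
    out.append(im)
cv2.imwrite("pics/b3o.png",np.hstack(out))
```

```text
(no output)
```

View pics/b3o.png

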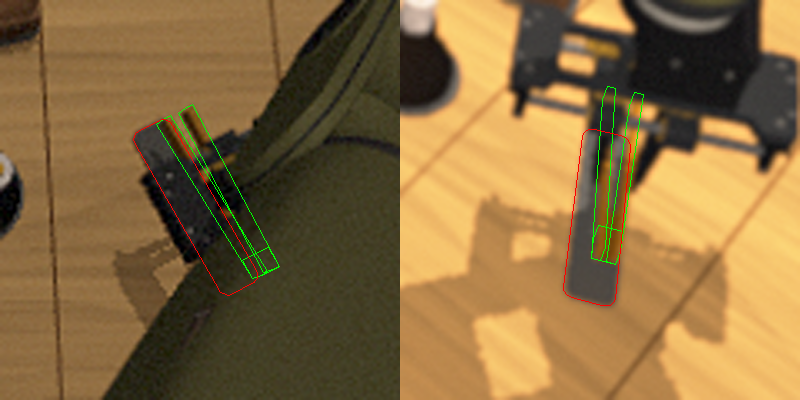

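Run:
```python
from meas import *
for cam in("top","side"):
    f=dict(np.load(f"{cam}_b3.npz")); m0=f["z_map"]>0; P=np.zeros((384,512,3)); P[m0]=cloud(f,m0)
    hsv=cv2.cvtColor(f["pixels"],cv2.COLOR_BGR2HSV)
    m=m0&(hsv[...,1]>110)&(hsv[...,0]<25)&(P[...,2]>52)&(P[...,2]<68)&(np.hypot(P[...,0]-436,P[...,1]+318)<90)
    a=.456; d=P[m]-[435.9,-318.2,0]; al=d[:,0]*np.cos(a)+d[:,1]*np.sin(a); ac=-d[:,0]*np.sin(a)+d[:,1]*np.cos(a)
    print(cam,m.sum())
    for lo in range(-80,80,10):
        k=(al>=lo)&(al<lo+10)
        if k.sum()>3: print(lo,k.sum(),"across",np.percentile(ac[k],[5,25,50,75,95]).round(1),"z",np.percentile(d[k,2],[10,50,90]).round(1))
    print("along ends",np.percentile(al,[1,99]).round(1))
```

```text
top 98
-20 4 across [4.2 6.5 7.4 7.8 8.5] z [60.5 62.8 64.4]
10 7 across [4.5 5.5 6.  8.4 8.6] z [61.4 62.5 64. ]
30 7 across [ 6.2  7.4  8.6  8.9 10.5] z [58.6 62.1 65. ]
40 30 across [-12.9  -9.    5.    9.5  10.7] z [55.6 61.3 63.2]
50 26 across [-11.4  -8.1   6.8   9.7  11.4] z [57.6 61.3 64.3]
60 23 across [-11.5  -8.3  -5.8  10.7  11.8] z [54.  60.7 63.1]
along ends [-16.8  67.3]
side 261
-80 9 across [-7.2 -5.5 -3.5 -0.1  1.6] z [53.5 57.9 63.5]
-70 34 across [-6.9 -2.9  0.3  4.   5.7] z [56.4 60.3 62.7]
-60 29 across [-8.4 -5.4  0.4  3.4  6.2] z [56.4 60.7 63.2]
-50 26 across [-7.3 -4.6 -0.9  3.8  6.5] z [59.4 61.3 62.6]
-40 24 across [-9.9 -7.2 -0.3  4.5  7. ] z [59.9 61.  64. ]
-30 21 across [-10.2  -8.    2.8   5.8   7.2] z [59.  61.2 63.4]
-20 31 across [-15.9 -10.6  -6.7   5.5  10.5] z [56.5 60.5 63.4]
-10 27 across [-13.6 -10.7  -6.6   5.6   8.8] z [58.3 61.8 63.2]
0 18 across [-12.5 -11.1  -7.9   0.7   4.5] z [60.8 63.1 64.6]
10 10 across [-12.5 -10.9  -9.1  -7.6  -0.9] z [57.7 60.7 66. ]
20 14 across [-13.4 -12.  -10.4  -8.7  -7.5] z [58.4 61.6 64.7]
30 5 across [-11.8 -10.6 -10.1  -8.5  -8.2] z [59.5 62.2 63.7]
50 9 across [-13.6 -13.3 -11.4 -10.7  -8.8] z [60.  61.9 63.6]
along ends [-71.1  58.3]
```

```bash
python3 -m pendant '{"grip":[1,1,1,1,1,1,1],"dp":[[0,0,1.5],[0,0,2.6],[0,0,3.3],[0,0,3.7],[0,0,3.9],[0,0,3.9],[0,0,3.9]],"turn":[[0,0,0],[0,0,0],[0,0,0],[0,0,0],[0,0,0],[0,0,0],[0,0,0]]}' 10; python3 plan.py 435.5 -318.4 7.3 116.1
```

```text
time_s: 36.28
eef_pos: [435.8, -318.3, 9.7]
orientation: [0.0, -0.226, 0.974, -0.0]
contact_force: [0.6, 0.5, 0.1]
grip_width: 0.224
t 36.27 tcp [ 435.8 -318.3    9.7] jaw 116.15 tilt [ 0.03 -0.03] F [0.6 0.5 0.1] open 0.224 q1,q6 [-0.73 -2.76]
dp cm [0.03 0.01 0.24]
turn z 0.0 tilt fix rotvec deg [-0.04  0.02 -0.  ]
```

```bash
python3 -m pendant '{"grip":[1,1,1,1],"dp":[[0,0,0.05],[0,0,0.1],[0,0,0.15],[0,0,0.15]],"turn":[[0,0,0],[0,0,0],[0,0,0],[0,0,0]]}' 10; python3 -m pendant '{"grip":[1,1],"dp":[[0,0,0.05],[0,0,0.05]],"turn":[[0,0,0],[0,0,0]]}' 10;python3 -m pendant '{"grip":[1,1],"dp":[[0,0,0.05],[0,0,0.05]],"turn":[[0,0,0],[0,0,0]]}' 10; python3 plan.py 435.5 -318.4 7.3 116.1
```

```text
time_s: 36.78
eef_pos: [435.5, -318.0, 7.8]
orientation: [-0.0, -0.226, 0.974, 0.0]
contact_force: [0.6, 0.8, -0.4]
grip_width: 0.226
time_s: 37.02
eef_pos: [435.6, -318.1, 7.4]
orientation: [0.0, -0.226, 0.974, -0.0]
contact_force: [0.6, -0.5, -0.6]
grip_width: 0.227
time_s: 37.28
eef_pos: [435.6, -318.1, 7.3]
orientation: [-0.0, -0.226, 0.974, 0.0]
contact_force: [-1.8, 0.9, 4.5]
grip_width: 0.22
t 37.27 tcp [ 435.6 -318.1    7.3] jaw 116.15 tilt [-0.01  0.01] F [-1.8  0.9  4.5] open 0.22 q1,q6 [-0.73 -2.76]
dp cm [ 0.02 -0.02  0.  ]
turn z 0.1 tilt fix rotvec deg [ 0.01 -0.01  0.  ]
```

```bash
python3 -m pendant '{"grip":[-1,-1,-1,-1,-1,-1,-1,-1,-1,-1,-1,-1,-1],"dp":[[0,0,0],[0,0,0],[0,0,0],[0,0,0],[0,0,0],[0,0,0],[0,0,-1.5],[0,0,-5],[0,0,-10],[0,0,-16],[0,0,-21],[0,0,-21],[0,0,-21]],"turn":[[0,0,0],[0,0,0],[0,0,0],[0,0,0],[0,0,0],[0,0,0],[0,0,0],[0,0,0],[0,0,0],[0,0,0],[0,0,0],[0,0,0],[0,0,0]]}' 10; python3 plan.py 290 570 215 70
```

```text
time_s: 38.9
eef_pos: [435.4, -318.0, 217.3]
orientation: [0.0, -0.226, 0.974, -0.0]
contact_force: [-0.4, -0.6, -0.8]
grip_width: 1.0
t 38.9 tcp [ 435.4 -318.   217.3] jaw 116.14 tilt [ 0.03 -0.02] F [-0.4 -0.6 -0.8] open 1.0 q1,q6 [-0.73 -2.76]
dp cm [-26.07  86.12   0.19]
turn z 46.1 tilt fix rotvec deg [-0.03  0.01  0.  ]
```

```bash
python3 -m pendant '{"grip":[-1,-1,-1,-1,-1,-1,-1,-1,-1,-1,-1,-1,-1,-1,-1,-1,-1,-1,-1,-1],"dp":[[-1.8,6,0],[-3.6,12,0],[-5.4,18,0],[-7.2,24,0],[-9,30,0],[-10.8,36,0],[-12.6,42,0],[-14.4,48,0],[-16.2,54,0],[-18,60,0],[-19.8,66,0],[-21.6,72,0],[-23.4,78,0],[-25.2,83,0],[-26,86,0],[-26,86,0],[-26,86,0],[-26,86,0],[-26,86,0],[-26,86,0]],"turn":[[0,0,4],[0,0,8],[0,0,12],[0,0,16],[0,0,20],[0,0,24],[0,0,28],[0,0,32],[0,0,36],[0,0,40],[0,0,44],[0,0,46],[0,0,46],[0,0,46],[0,0,46],[0,0,46],[0,0,46],[0,0,46],[0,0,46],[0,0,46]]}' 10; python3 plan.py; python3 snap.py c1 520 0 0 150
for a in "hide 627 -153 0.245 4" "mister 628.5 323.7 0 4" "emitter 447 -135 0 4" "tong 436 -318 0.456 4" "jar 637 5 0 0"; do echo $a; python3 chk.py c1 $a; done
python3 - <<'E'
from meas import *
import pickle
out=[]
f=dict(np.load("top_c1.npz"))
for x,y in((627,-153),(628.5,323.7),(447,-135),(436,-318)):
    u,v=np.round(proj(f,[[x,y,20]])[0]).astype(int); out.append(cv2.resize(f["pixels"][v-36:v+36,u-36:u+36],(288,288),interpolation=cv2.INTER_CUBIC))
cv2.imwrite("pics/c1t.png",np.vstack([np.hstack(out[:2]),np.hstack(out[2:])]))
f=dict(np.load("side_c1.npz")); out=[]
for x,y in((627,-153),(628.5,323.7),(447,-135),(436,-318)):
    u,v=np.round(proj(f,[[x,y,20]])[0]).astype(int); out.append(cv2.resize(f["pixels"][v-36:v+36,u-36:u+36],(288,288),interpolation=cv2.INTER_CUBIC))
cv2.imwrite("pics/c1s.png",np.vstack([np.hstack(out[:2]),np.hstack(out[2:])]))
E
```

```text
time_s: 41.4
eef_pos: [290.3, 568.1, 217.2]
orientation: [0.0, 0.173, 0.985, 0.0]
contact_force: [0.5, 0.5, -0.5]
grip_width: 1.001
t 41.4 tcp [290.3 568.1 217.2] jaw 70.11 tilt [0.02 0.02] F [ 0.5  0.5 -0.5] open 1.001 q1,q6 [ 1.01 -0.21]
top crop origin 133 11 scale 1.33
side crop origin 152 42 scale 1.33
hide 627 -153 0.245 4
top 840 [ 6.24266e+02 -1.52445e+02  2.51000e-01] IoU 0.944
side 690 [ 6.29203e+02 -1.52434e+02  2.49000e-01] IoU 0.947
mister 628.5 323.7 0 4
top 509 [626.521 325.036] IoU 0.943
side 426 [629.928 321.91 ] IoU 0.92
emitter 447 -135 0 4
top 568 [ 446.808 -134.494] IoU 0.95
side 639 [ 446.92  -133.932] IoU 0.934
tong 436 -318 0.456 4
top 341 [ 434.976 -318.767    0.454] IoU 0.809
side 307 [ 436.851 -318.806    0.455] IoU 0.815
jar 637 5 0 0
top 372 [634.536   6.138] IoU 0.818
side 362 [638.17    5.204] IoU 0.866
```

View pics/c1t.png

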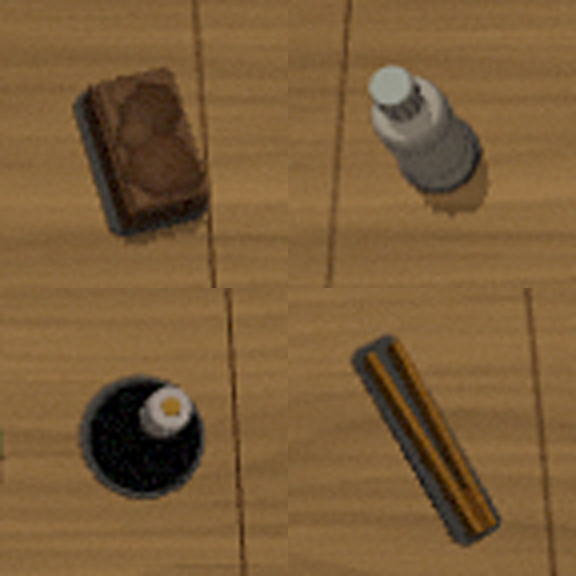

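View pics/c1s.png

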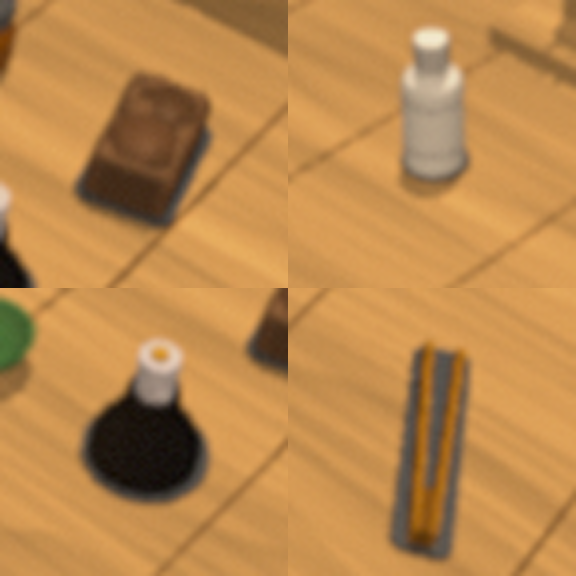

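```bash
cat > ov.py <<'E'
from meas import *
import sys
tag=sys.argv[1]
T=[("hide","pad_hide",627.2,-153.4,.245),("mister","pad_mister",628.5,323.7,0),("emitter","pad_emitter",447,-135.4,0),("tong","pad_tong",435.9,-318.2,.456)]
for cam in("top","side"):
    f=dict(np.load(f"{cam}_{tag}.npz")); f0=dict(np.load(f"{cam}0.npz")); row=[]
    for k,pd,x,y,a in T:
        # pad pose in this camera from the initial picture
        p0,i0=fit([(f0,cmask(f0,x,y,{"pad_hide":85,"pad_mister":45,"pad_emitter":60,"pad_tong":95}[pd]))],M[pd],(x,y,a),yaw=k in("hide","tong"))
        p0=list(p0)+[0]*(3-len(p0))
        u,v=np.round(proj(f,[[x,y,20]])[0]).astype(int); s=8;h=36
        im=cv2.resize(f["pixels"][v-h:v+h,u-h:u+h],(2*h*s,2*h*s),interpolation=cv2.INTER_CUBIC); im=np.clip(im*1.6,0,255).astype(np.uint8)
        def dr(p,z,col):
            c,sn=np.cos(p0[2]),np.sin(p0[2]); w=p@np.array([[c,sn,0],[-sn,c,0],[0,0,1]])+[p0[0],p0[1],z]
            q=((proj(f,w)-[u-h,v-h]+.5)*s).astype(np.float32); cv2.polylines(im,[cv2.convexHull(q).astype(int)],True,col,1)
        dr(M[pd][0],0,(0,0,255))
        for p in M[k]: dr(p,4,(0,255,0))
        row.append(im)
        print(cam,pd,np.round(p0,3))
    cv2.imwrite(f"pics/{tag}_{cam}A.png",cv2.resize(np.hstack(row[:2]),(800,400),interpolation=cv2.INTER_AREA)); cv2.imwrite(f"pics/{tag}_{cam}B.png",cv2.resize(np.hstack(row[2:]),(800,400),interpolation=cv2.INTER_AREA))
E
python3 ov.py c1
```

```text
top pad_hide [ 6.27162e+02 -1.52825e+02  2.42000e-01]
top pad_mister [627.919 323.953   0.   ]
top pad_emitter [ 446.749 -134.484    0.   ]
top pad_tong [ 435.856 -318.077    0.458]
side pad_hide [ 6.27628e+02 -1.54577e+02  2.53000e-01]
side pad_mister [629.935 322.702   0.   ]
side pad_emitter [ 446.893 -136.191    0.   ]
side pad_tong [ 435.567 -318.661    0.451]
```

View pics/c1_topA.png

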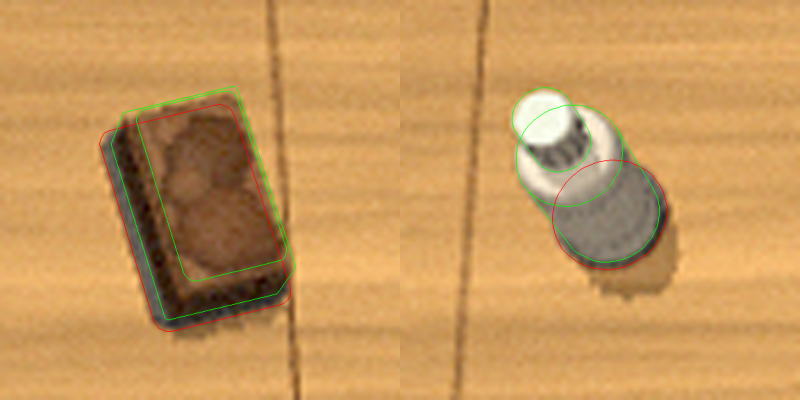

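View pics/c1_sideA.png

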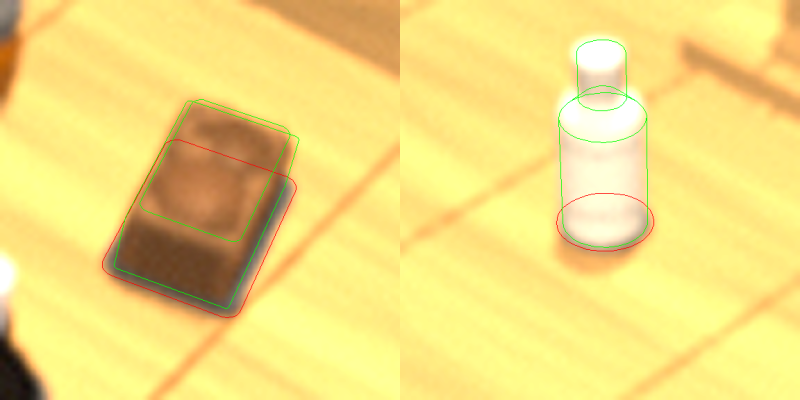

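View pics/c1_topB.png

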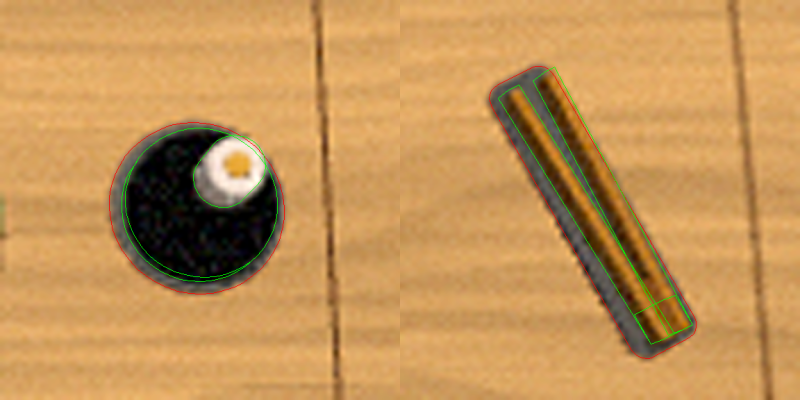

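View pics/c1_sideB.png

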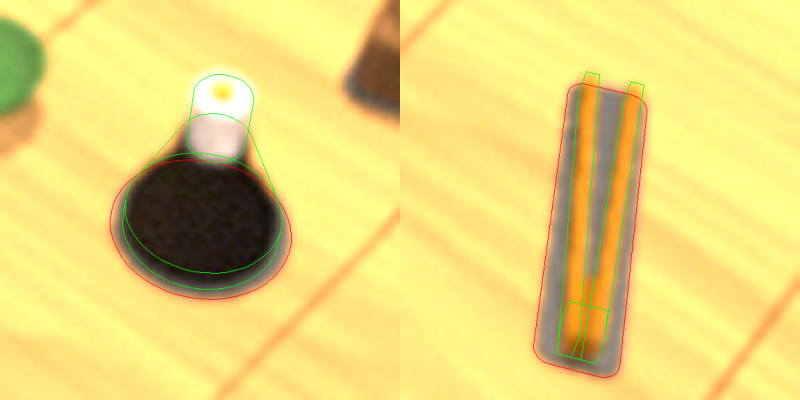

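Every item sits inside its pad's outline in both views, with offsets of about 1–2 mm. The jar fits match the start. I'll check the bowl too, then hand in.

Run:
```python
from meas import *
for cam in("top","side"):
    a=dict(np.load(f"{cam}0.npz"));b=dict(np.load(f"{cam}_c1.npz"))
    r=[]
    for f in(a,b):
        h=cv2.cvtColor(f["pixels"],cv2.COLOR_BGR2HSV); m=(h[...,0]>45)&(h[...,0]<85)&(h[...,1]>100); q=proj(f,[[440,-3,15]])[0]
        v,u=np.nonzero(m); k=np.hypot(u-q[0],v-q[1])<22; r.append((u[k].mean().round(2),v[k].mean().round(2),k.sum()))
    print(cam,"bowl",r)
s=ctrl.state(); print(s["time_s"],s["contact_force"].round(1),s["grip_width"])
ctrl.sign_off()
```

```text
top bowl [(np.float64(285.06), np.float64(187.11), np.int64(459)), (np.float64(285.09), np.float64(187.16), np.int64(462))]
side bowl [(np.float64(285.06), np.float64(201.23), np.int64(276)), (np.float64(285.06), np.float64(201.17), np.int64(272))]
41.5 [ 0.  -0.1 -0.1] 0.9984676447063832
the job is handed in; nothing more can be done
```

The job is handed in: the hide, mister, emitter and smallest tong (140 mm; the other two are about 207 mm) are each on their own pad, placed in that order. I lowered each one until the wrist force showed contact before releasing it. It took 41.5 s.

**Placement:** the last pictures, both cameras averaged, put each item about 1 to 1.5 mm from its pad's centre. The hide and tong are lined up with their pads to within about 0.01 rad. All four are in the required positions: bottle upright, emitter face down with the screw base up, hide upright, tong on its side.

**Bystanders:** the bowl is within 0.1 px of where it started in both views. The jar's fit is within about 1 mm of its start. The arm is clear of everything.

**Where the checks disagreed:** the two cameras differ by up to 5 mm on the hide's position along x. The side view alone puts the hide and emitter about 2 to 2.5 mm off centre in y, while the top view shows the emitter centred and the hide off by 0.4 mm. By eye, the tong looked up to 2 mm towards -y, where the fits gave 0.5 mm. I took these as camera calibration differences and didn't move anything again.

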